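# Turn the cold chisel over in the tool rack

### The arm

A 7-joint arm with a two-finger parallel gripper is mounted at the origin on a cart in front of the work surface, level with it; the furniture and walls round the work are solid. World frame = base frame: x ahead of the robot, y to its left, z up, the work surface at z = 0. Lengths are in m, angles in rad, forces in N, time in s.
With the tool pointing down it reaches from about 0.4 to 0.85 m from the base axis. Payload 10.4 kg.
Tool frame: the origin (TCP) lies at the very end of the fingers, on their centre line; the grasp point (between the pads) lies 19 mm behind it; z points along the fingers, y is the line along which they close (so a half turn about z gives the same grasp; the last joint's range is limited). The gripper opens to 87 mm and grips with 3 to 60 N. Pads are 19 mm wide; open, the fingers measure 117 mm over their backs; the gripper's body (75 mm by 190 mm) begins 51 mm behind the grasp point.
Start: joints at [1.27, 0.332, -0.065, 1.46, 0.022, 1.35, -0.088], TCP at [0.171, -0.601, 0.196] pointing down, gripper open.
Joint ranges: [-2.6, 2.6], [-0.5, 2.12], [-1.47, 1.34], [0.16, 2.42], [-1.27, 4.41], [0.06, 2.06], [-2.6, 2.6]. Speed limits (rad/s): [2.22, 2.22, 2.79, 2.79, 3.14, 3.14, 3.14].

### API

Orientations are given as a unit quaternion [x, y, z, w].
In Python, from bench import read_state, cams, workorder gives the robot as it stands.
- The arm moves only by the shell command python3 -m crank 'ROWS' [FORCE]. ROWS is text: rows parted by semicolons, each of 5 numbers parted by spaces: the shift along the tool's x, y, z scaled (see below), then the turn about the tool's z scaled (see below), then the opening, from -1 (shut) to 1 (fully open). In form: dx dy dz yaw jaw; .... A call has 1 to 10 rows; each row shifts and turns the commanded pose from where the row before left it, along the tool's axes as they then stand; what a row does not reach is not made up. The controller multiplies each number of a shift by 200 mm and each number of a turn by 90 degrees. A row lasts 1/10 s, in which the tool goes at most 50 mm and 8.59 degrees, less where a joint would pass 70% of its speed; a pose out of reach is approached as far as the arm can. A call with a number of a shift or a turn outside -1 to 1 is refused whole. A call with a gripper value outside its range is refused whole. The fingers move at their own pace and stop on an object; FORCE is the grip in N (left out, the last holds). Time passes only in rows, so rows that do not move let the fingers close. It gives the time, the measured TCP pose, the force, the opening and the grip force at its end, in the units of the state.
- read_state(): the state, without advancing time (a new reading comes with each control period).
- cams.camera(name): name is "scene" or "side" or "wrist"; returns a dict with "img" (384x512x3 uint8, blue, green, red), "K" (3x3 intrinsics, pixels), "dist" ([k1, k2, p1, p2, k3] as OpenCV has them; the pictures are not rectified), "xyz" and "attitude" of the camera in the world; the wrist camera has in their place "mount" (4x4, takes a point from camera to tool coordinates, whose origin is the TCP and whose axes are the flange's). Camera axes: x right, y down, z forward; pixel columns grow to the right and rows downward; lengths in m; the calibration is good to about 2 mm. A picture is of the moment at which its call begins: read the wrist's pose just before it. There is no depth.
- workorder.close_job(): hands the job in; it is judged then, once.
The state is a dict: "time": time; "joint_positions": joint angles; "joint_vel": joint speeds; "joint_torque": joint torques, N m; "ee_pos": TCP position; "eef_rot": TCP orientation; "ft_force": force on the tool from outside, world axes, zero at the start; "torque": the same for the moment, N m; "width": finger opening in m; "grip_force": force on a finger pad.
Only numpy, scipy, OpenCV 4.12 (cv2) and the standard library are available. Lean on these libraries where they do the work, as an engineer would, in place of code of your own. Each camera call takes 0.05 s, during which the arm holds its last target. There are 200 camera calls.

### The job

One of the two cold chisels in the leaning tube rack has been put away edge up, where it will cut somebody. Draw it out, lay it down on the bench and let go of it, then take it again by the other end and put it back into any empty tube edge down, fully home. Leave the other chisel and the marker standing in their tubes.

Things in the scene. Friction and masses are not known exactly. Their poses are not given: they have to be found in the camera images.
- rack: Fixed steel rack: grey base plate 150 (x) x 260 (y) x 6 mm bolted to the bench, with four square tubes in a row. Origin under the middle of the plate, on the bench; z up, x to its back (away from the robot, within 23 degrees), y along the row. Place and turn vary. Right of it the bench is always bare from y = -0.27 to -0.09 and x = 0.44 to 0.66.
- tubes: The row of tubes, part of the rack. Origin mid-row on the tube floors, 40 mm before the rack's origin, 22 mm above the bench. z up along the tubes, leaning 40 degrees back from vertical; y along the row; x across, back and down (tools lie on the +x wall). Each tube: 35 mm square outside, 30 mm inside, floor at z = 0, mouth at z = 105 mm; axes at y = -90, -30, +30, +90 mm.
- tube0_floor (a point): Middle of the closed floor of the tube at y = -90 mm (the rightmost seen from the robot). Chisels start in this tube and tube 2.
- tube1_floor (a point): Middle of the closed floor of the tube at y = -30 mm, empty at the start.
- tube2_floor (a point): Middle of the closed floor of the tube at y = +30 mm.
- tube3_floor (a point): Middle of the closed floor of the tube at y = +90 mm (the leftmost), which holds the marker.
- chisel: The cold chisel to turn over: dark octagonal steel bar 16 mm across, 170 mm long, 0.28 kg; the last 63 mm forged to a blade, widening to 22 mm in x and thinning to 5.5 mm in z. Origin mid-length on its underside (axis 8 mm along +z); +y to the head (y = +85 mm), edge at y = -85 mm. Starts head down in tube 0 or 2, underside on the tube's +x wall, the blade end sticking out 65 mm.
- chisel_edge (a point): Middle of that chisel's cutting edge: bright ground bevel, 22 mm wide. Only this end can be gripped in the rack, and it is the end that must go in.
- chisel_head (a point): Middle of that chisel's head face: the struck end, with a bright bevelled rim.
- chisel_b: A like chisel that already stands the right way, edge down and head up, in the other of tubes 0 and 2; same axes. It stays there.
- marker: A round capped marker pen, 132 mm long, 20 mm thick, standing in tube 3 with 27 mm sticking out; it stays there. Origin mid-length on its underside, y along it.
Not all that is in view belongs to the job. Leave any blue or green look-alike of the chisel alone.

How it is judged:
By the outcome, as a careful person would: the job done as asked, in the order asked, and still so for the second after the job is handed in, with the robot touching nothing.
It also fails if it takes over 67 s, if anything falls off the work surface, if the arm or the gripper's body presses on something with over 40 N, if the wrist force passes 120 N, or if a joint passes its speed limit or range.

## Working session

There is one attempt and no reset: what is moved stays moved. The work goes in short steps, Python scripts to look and compute and a shell command to move; the robot and the scene stay as the last step left them, time stands still between calls to the robot, and variables do not carry over. Pictures are saved under pics/ and viewed, at most 10 in all, crops included, and the job is handed in when it is done.

```bash
ls; mkdir -p pics
cat > h.py <<'E'
import numpy as np, cv2
from bench import read_state, cams, workorder
from scipy.spatial.transform import Rotation as R
E
python3 - <<'E'
from h import *
s=read_state()
for k,v in s.items(): print(k,np.round(v,4))
for n in ("scene","side","wrist"):
    c=cams.camera(n); cv2.imwrite(f"pics/{n}0.png",c["img"])
    print(n,{k:np.round(v,4).tolist() for k,v in c.items() if k!="img"})
a=[cv2.imread(f"pics/{n}0.png") for n in("scene","side")]
E
```

```text
pics
time 0.0
joint_positions [ 1.2704  0.3328 -0.0647  1.461   0.0216  1.3499 -0.0885]
joint_vel [-0.0003  0.0008 -0.0009 -0.0014 -0.0013 -0.0005  0.001 ]
joint_torque [ 1.40000e-03 -6.23239e+01  2.56000e-02 -3.89895e+01 -6.13000e-02
  3.97000e-02  1.00000e-04]
ee_pos [ 0.1712 -0.6006  0.1953]
eef_rot [ 9.904e-01  1.384e-01 -1.000e-04 -7.000e-04]
ft_force [-0.0577  0.0982 -0.6798]
torque [ 0.0269 -0.0388  0.0004]
grip_force 0.0
width 0.0869
scene {'K': [[498.4103, 0.0, 257.42], [0.0, 498.4103, 191.5055], [0.0, 0.0, 1.0]], 'dist': [0.027, 0.0, 0.0, 0.0, 0.0], 'xyz': [-0.7772, -0.7914, 0.8541], 'attitude': [0.7477, -0.3984, 0.2609, -0.4628]}
side {'K': [[454.2829, 0.0, 253.4992], [0.0, 454.2829, 190.3294], [0.0, 0.0, 1.0]], 'dist': [-0.0893, 0.0, 0.0, 0.0, 0.0], 'xyz': [0.1284, 0.9826, 0.9455], 'attitude': [-0.1773, 0.8853, -0.4232, 0.0755]}
wrist {'K': [[306.2784, 0.0, 256.2951], [0.0, 306.2784, 187.8059], [0.0, 0.0, 1.0]], 'dist': [-0.0058, 0.0, 0.0, 0.0, 0.0], 'mount': [[-0.0, -0.9678, -0.2518, 0.0697], [1.0, -0.0002, 0.0005, -0.0003], [-0.0005, -0.2518, 0.9678, -0.1887], [0.0, 0.0, 0.0, 1.0]]}
```

View pics/scene0.png

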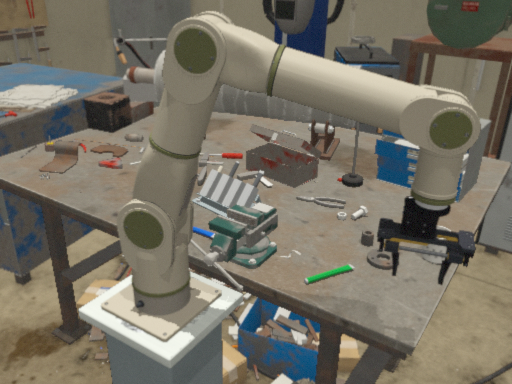

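View pics/side0.png

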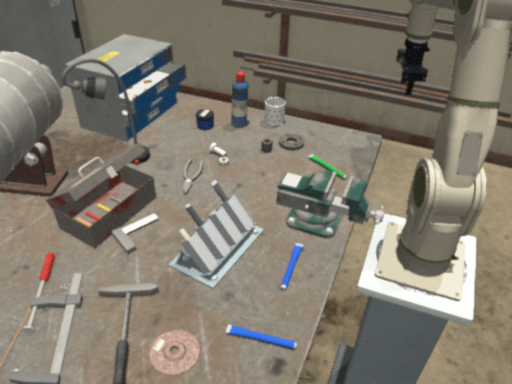

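Run:
```python
from h import *
a=cv2.imread("pics/side0.png")[170:295,155:275]
b=cv2.imread("pics/scene0.png")[140:250,180:300]
cv2.imwrite("pics/crop0.png",np.hstack([cv2.resize(a,(480,500),interpolation=cv2.INTER_CUBIC),np.zeros((500,10,3),np.uint8),cv2.resize(b,(300,275))[:0].reshape(0,300,3) if 0 else cv2.copyMakeBorder(cv2.resize(b,(300,275),interpolation=cv2.INTER_CUBIC),0,225,0,0,0)]))
```

```text
(no output)
```

View pics/crop0.png

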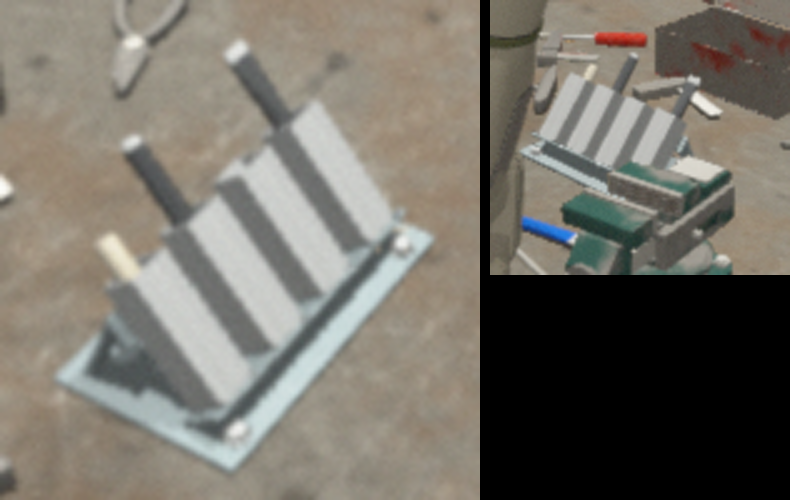

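```bash
cat >> h.py <<'E'
def ray(c,uv,s=None):
    """origin, unit dirs (world) of pixels"""
    p=cv2.undistortPoints(np.array(uv,float).reshape(-1,1,2),c["K"],np.array(c["dist"],float)).reshape(-1,2)
    d=np.c_[p,np.ones(len(p))]
    if "mount" in c:
        M=np.array(c["mount"]); Rt=R.from_quat(s["eef_rot"]).as_matrix()
        o=Rt@M[:3,3]+s["ee_pos"]; Rm=Rt@M[:3,:3]
    else: o=np.array(c["xyz"]); Rm=R.from_quat(c["attitude"]).as_matrix()
    d=d@Rm.T; return o,d/np.linalg.norm(d,axis=1)[:,None]
def plane(c,uv,z,s=None):
    o,d=ray(c,uv,s); return o+d*((z-o[2])/d[:,2])[:,None]
def tri(rs):
    A=0;b=0
    for o,d in rs:
        P=np.eye(3)-np.outer(d,d); A=A+P; b=b+P@o
    x=np.linalg.solve(A,b); return x,[np.linalg.norm((np.eye(3)-np.outer(d,d))@(x-o)) for o,d in rs]
def cam(name):
    s=read_state(); c=cams.camera(name); return c,s
E
python3 - <<'E'
from h import *
c=cams.camera("side"); k=cams.camera("scene")
f=lambda x,y:(155+x/4,170+y/4)
P=plane(c,[f(432,237),f(235,470),f(58,378)],0.006); print(P.round(4))
print(np.linalg.norm(P[0]-P[1]),np.linalg.norm(P[2]-P[1]))
mid=(P[0]+P[2])/2; y=(P[0]-P[1]); print("center",mid,"yaw",np.degrees(np.arctan2(y[0],-y[1])))
g=lambda x,y:(180+(x-490)/2.5,140+y/2.5)
for a,b in (((238,45),(693,80)),((133,143),(631,58)),((108,240),(591,70))):
    o1,d1=ray(c,[f(*a)]);o2,d2=ray(k,[g(*b)]); print(tri([(o1,d1[0]),(o2,d2[0])]))
# vise / objects
print("vise px side", plane(c,[(277,195),(368,215),(325,172),(300,230),(283,180)],0.1).round(3))
print(plane(c,[(297,247),(285,287),(228,330),(112,230),(155,185),(192,175)],0.0).round(3))
E
```

```text
[[0.4561 0.0645 0.006 ]
 [0.4947 0.3181 0.006 ]
 [0.6406 0.2946 0.006 ]]
0.2566234537060497 0.14778341809550613
center [0.54833426 0.17951877 0.006     ] yaw -8.665777664683647
(array([0.60423819, 0.0742602 , 0.14524417]), [np.float64(0.0023080409472741453), np.float64(0.0023080409472740803)])
(array([0.62315071, 0.19572088, 0.14304285]), [np.float64(0.0023973460386215754), np.float64(0.00239734603862165)])
(array([0.60933674, 0.25898163, 0.11325513]), [np.float64(0.003335195217204395), np.float64(0.003335195217204276)])
vise px side [[ 0.438  0.006  0.1  ]
 [ 0.173 -0.012  0.1  ]
 [ 0.338 -0.159  0.1  ]
 [ 0.331  0.12   0.1  ]
 [ 0.445 -0.068  0.1  ]]
[[ 0.342  0.089  0.   ]
 [ 0.326  0.239  0.   ]
 [ 0.409  0.417 -0.   ]
 [ 0.871  0.24   0.   ]
 [ 0.867  0.003  0.   ]
 [ 0.78  -0.095  0.   ]]
```

```bash
cat >> h.py <<'E'
def go(t,th):
    """rows needed to reach TCP t with tool-x heading th (deg)"""
    s=read_state(); M=R.from_quat(s["eef_rot"]).as_matrix(); h=np.degrees(np.arctan2(M[1,0],M[0,0]))
    d=M.T@(np.array(t)-s["ee_pos"]); print("t",s["time"],"pos",np.round(s["ee_pos"],4),"head",h.round(2),"tilt",M[:,2].round(3))
    print("shift units",np.round(d/0.2,3),"yaw units",round((h-th)/90,3),"min rows",np.linalg.norm(d)/.05,abs(h-th)/8.59)
E
python3 -m crank '0 0 -0.25 0 1; 0 0 -0.25 0 1;0.2 -0.14 -0.05 0 1;0.2 -0.14 0 0 1;0.2 -0.14 0 0 1;0.2 -0.14 0 0 1;0.2 -0.14 0 0 1;0.2 -0.14 0 0 1;0.2 -0.14 0 0 1;0.2 -0.14 0 0 1'; python3 -c "
from h import *
go([0.53,0.12,0.33],-8.66)"
```

```text
time: 1.25
ee_pos: [0.4186, -0.2961, 0.3062]
eef_rot: [0.99, 0.138, 0.0, 0.0]
ft_force: [0.3, -0.9, -1.0]
width: 0.0875
grip_force: 0.0
t 1.25 pos [ 0.4186 -0.2961  0.3062] head 15.91 tilt [ 0.    -0.001 -1.   ]
shift units [ 1.106 -1.848 -0.12 ] yaw units 0.273 min rows 8.629050435048672 2.860243469634116
```

```bash
python3 -m crank '0.12 -0.2 -0.02 0 1;0.12 -0.2 -0.02 0 1;0.12 -0.2 -0.02 0 1;0.12 -0.2 -0.02 0 1;0.12 -0.2 -0.02 0 1;0.12 -0.2 -0.02 0 1;0.12 -0.2 0 0 1;0 0 0 0.091 1;0 0 0 0.091 1;0 0 0 0.091 1'
python3 - <<'E'
from h import *
go([0.53,0.12,0.33],-8.66)
c,s=cam("wrist"); cv2.imwrite("pics/w1.png",c["img"])
E
```

```text
time: 2.25
ee_pos: [0.5024, 0.0178, 0.3299]
eef_rot: [0.997, -0.078, -0.0, 0.0]
ft_force: [0.6, -0.2, 0.2]
width: 0.0869
grip_force: 0.0
t 2.25 pos [0.5024 0.0178 0.3299] head -8.94 tilt [-0. -0. -1.]
shift units [ 0.057 -0.526 -0.001] yaw units -0.003 min rows 2.116445451188794 0.03287070982526984
```

View pics/w1.png

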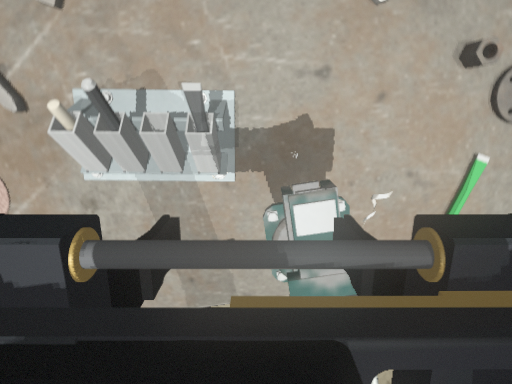

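```bash
cp pics/w1.png pics/w1k.png
python3 - <<'E'
from h import *
import pickle
c,s=cam("wrist"); pickle.dump((c,s),open("v1.pkl","wb"))
E
python3 -m crank '0 -0.2 0 0 1;0 -0.2 0.05 0 1;0 0 0.1 0 1;0 0 0 0 1;0 0 0 0 1;0 0 0 0 1'
python3 - <<'E'
from h import *
import pickle
c,s=cam("wrist"); pickle.dump((c,s),open("v2.pkl","wb")); go([.53,.09,.3],-8.66)
c1,_=pickle.load(open("v1.pkl","rb"))
a=cv2.resize(c1["img"][70:190,40:245],None,fx=2.4,fy=2.4,interpolation=2)
b=cv2.resize(c["img"][20:200,90:350],None,fx=2.2,fy=2.2,interpolation=2)
w=max(a.shape[1],b.shape[1])
im=np.zeros((a.shape[0]+b.shape[0],w,3),np.uint8); im[:a.shape[0],:a.shape[1]]=a; im[a.shape[0]:,:b.shape[1]]=b
print(im.shape); cv2.imwrite("pics/c2.png",im[:,:800])
E
```

```text
time: 2.95
ee_pos: [0.515, 0.0955, 0.301]
eef_rot: [0.997, -0.076, 0.001, 0.0]
ft_force: [0.1, 0.4, -0.5]
width: 0.0868
grip_force: 0.0
t 3.0 pos [0.515  0.0956 0.301 ] head -8.69 tilt [ 0.001 -0.    -1.   ]
shift units [0.078 0.017 0.005] yaw units -0.0 min rows 0.3211241173178824 0.0036710619182278286
(684, 572, 3)
```

View pics/c2.png

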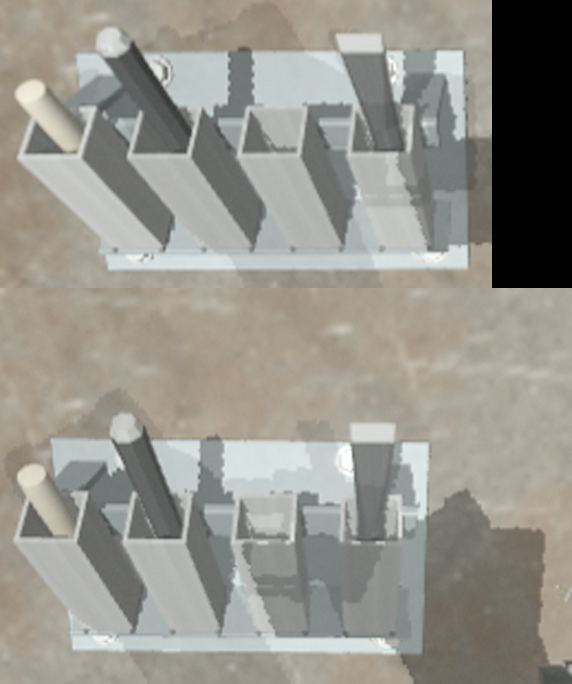

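Run:
```python
from h import *
import pickle
c1,s1=pickle.load(open("v1.pkl","rb"));c2,s2=pickle.load(open("v2.pkl","rb"))
f1=lambda p:(40+p[0]/2.4-.3,70+p[1]/2.4-.3); f2=lambda p:(90+p[0]/2.2-.3,20+(p[1]-288)/2.2-.3)
pts={"edge":((359,35),(373,425)),"t1FL":((241,153),(231,541)),"t1FR":((303,153),(297,541)),"t1BL":((250,106),(238,497)),"t1BR":((311,106),(297,497)),
"t0FL":((347,153),(342,541)),"t0FR":((413,153),(402,541)),"chB":((112,40),(126,428)),"plBR":((464,51),(430,441)),"plFR":((467,268),(425,653)),"plFL":((108,268),(72,650)),"plBL":((77,53),(52,438)),"mouthchis0":((386,148),(372,535))}
for n,(a,b) in pts.items():
    o1,d1=ray(c1,[f1(a)],s1);o2,d2=ray(c2,[f2(b)],s2)
    x,r=tri([(o1,d1[0]),(o2,d2[0])]); print(n,x.round(4),np.round(r[0]*1e3,1))
for n in ("plBR","plFR","plFL","plBL"):
    print(n,plane(c1,[f1(pts[n][0])],.006,s1).round(4),plane(c2,[f2(pts[n][1])],.006,s2).round(4))
# rectified rack model prediction
C=np.array([.5483,.1795,0]);th=np.radians(-8.66);X=np.array([np.cos(th),np.sin(th),0]);Y=np.array([-np.sin(th),np.cos(th),0]);Z=np.array([0,0,1.])
a=np.radians(40);tz=np.sin(a)*X+np.cos(a)*Z;tx=np.cos(a)*X-np.sin(a)*Z
F=C-.04*X+.022*Z
print("pred edge",F-.09*Y+.17*tz+.007*tx,"t1FL",F-.0125*Y+.105*tz-.0175*tx,"t1BR",F-.0475*Y+.105*tz+.0175*tx)
```

```text
edge [0.6101 0.0784 0.1474] 0.0
t1FL [0.564  0.1669 0.1   ] 0.3
t1FR [0.559  0.128  0.1146] 0.0
t1BL [0.5882 0.1608 0.0849] 0.9
t1BR [0.5827 0.1271 0.0816] 0.7
t0FL [0.5554 0.1034 0.1189] 0.2
t0FR [0.549  0.0705 0.1046] 0.4
chB [0.6273 0.1967 0.1466] 0.4
plBR [0.604  0.0386 0.0085] 0.7
plFR [0.4611 0.062  0.0234] 0.3
plFL [0.4987 0.3198 0.0037] 0.6
plBL [0.6456 0.294  0.0059] 0.4
mouthchis0 [0.5538 0.0869 0.0934] 0.6
plBR [[0.6034 0.0388 0.006 ]] [[0.6048 0.0383 0.006 ]]
plFR [[0.457 0.064 0.006]] [[0.4568 0.0611 0.006 ]]
plFL [[0.4996 0.3182 0.006 ]] [[0.4986 0.3189 0.006 ]]
plBL [[0.6451 0.2939 0.006 ]] [[0.646  0.2939 0.006 ]]
pred edge [0.60853393 0.07928804 0.14772804] t1FL [0.56034419 0.16502143 0.11368345] t1BR [0.5815801  0.12638342 0.09118588]
```

```bash
python3 -c "
from h import *
print(read_state()['joint_positions'].round(2) if hasattr(read_state()['joint_positions'],'round') else read_state()['joint_positions'])
go([.5914,.081,.19],-9)
go([.5914,.081,.1055],-9)"
```

```text
[ 0.4   0.13 -0.73  1.52  0.09  1.53 -2.06]
t 3.0 pos [0.515  0.0956 0.301 ] head -8.69 tilt [ 0.001 -0.    -1.   ]
shift units [0.388 0.015 0.556] yaw units 0.003 min rows 2.7109353066087776 0.0359098461143682
t 3.0 pos [0.515  0.0956 0.301 ] head -8.69 tilt [ 0.001 -0.    -1.   ]
shift units [0.387 0.015 0.978] yaw units 0.003 min rows 4.208213724752725 0.0359098461143682
```

```bash
python3 -m crank '0.13 0.005 0.1 0.003 0.1;0.13 0.005 0.15 0 0.1;0.12 0.005 0.15 0 0.1;0 0 0.15 0 0.1;0 0 0 0 0.1;0 0 0 0 0.1;0 0 0 0 0.1'
python3 - <<'E'
from h import *
go([.5914,.081,.1055],-9)
c,s=cam("wrist"); cv2.imwrite("pics/w3.png",c["img"])
E
```

```text
time: 3.7
ee_pos: [0.59, 0.0822, 0.1926]
eef_rot: [0.997, -0.078, 0.002, -0.0]
ft_force: [0.0, 0.2, -0.1]
width: 0.0491
grip_force: 0.0
t 3.7 pos [0.59   0.0822 0.1926] head -8.92 tilt [ 0.003  0.    -1.   ]
shift units [0.006 0.005 0.435] yaw units 0.001 min rows 1.7421496640017082 0.00979452736723351
```

View pics/w3.png

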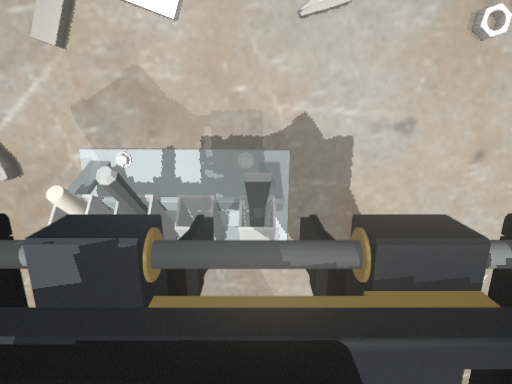

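```bash
python3 -m crank '0.006 0.005 0.15 0 0.1;0 0 0.15 0 0.1;0 0 0.135 0 0.1;0 0 0 0 0.1;0 0 0 0 -1;0 0 0 0 -1;0 0 0 0 -1;0 0 0 0 -1;0 0 0 0 -1' 58
python3 - <<'E'
from h import *
go([.5914,.081,.1055],-9)
E
```

```text
time: 4.65
ee_pos: [0.5908, 0.0808, 0.1039]
eef_rot: [0.997, -0.078, 0.001, -0.0]
ft_force: [-0.3, 0.1, 4.0]
width: 0.0179
grip_force: 57.8
t 4.65 pos [0.5908 0.0808 0.1039] head -8.93 tilt [ 0.001 -0.    -1.   ]
shift units [ 0.003 -0.002 -0.008] yaw units 0.001 min rows 0.034254282404821056 0.008405166076627729
```

```bash
python3 -m crank '0.032 0 -0.038 0 -1;0.064 0 -0.077 0 -1;0.064 0 -0.077 0 -1;0 0 0 0 -1'; python3 -m crank '0.064 0 -0.077 0 -1;0.064 0 -0.077 0 -1;0.064 0 -0.077 0 -1;0.064 0 -0.077 0 -1;0 0 -0.1 0 -1;0 0 -0.1 0 -1;0 0 0 0 -1'
python3 - <<'E'
from h import *
go([.56,-.18,.22],0)
c,s=cam("wrist"); cv2.imwrite("pics/w4.png",c["img"])
c=cams.camera("side"); cv2.imwrite("pics/s4.png",c["img"])
im=np.hstack([cv2.resize(cv2.imread("pics/w4.png"),(400,300)),c["img"][100:300,130:330]
 if 0 else cv2.resize(c["img"][100:300,130:396],(399,300))]); cv2.imwrite("pics/j4.png",im)
E
```

```text
time: 5.05
ee_pos: [0.6239, 0.0754, 0.1433]
eef_rot: [0.997, -0.078, 0.001, -0.0]
ft_force: [-1.0, -0.3, -1.5]
width: 0.0183
grip_force: 57.8
time: 5.75
ee_pos: [0.6731, 0.0684, 0.245]
eef_rot: [0.997, -0.078, 0.002, -0.0]
ft_force: [0.5, 1.6, -2.8]
width: 0.0185
grip_force: 57.7
t 5.75 pos [0.6731 0.0684 0.245 ] head -8.91 tilt [ 0.003  0.001 -1.   ]
shift units [-0.367  1.315  0.122] yaw units -0.099 min rows 5.482228649130631 1.0375443644228486
```

View pics/j4.png

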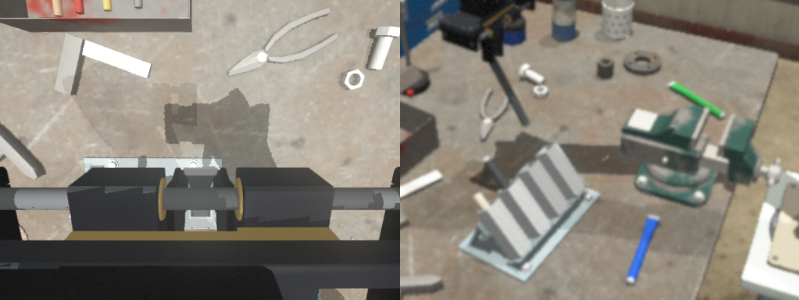

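```bash
python3 -m crank '-0.06 0.21 0.02 0 -1;-0.06 0.21 0.02 0 -1;-0.06 0.21 0.02 0 -1;-0.06 0.21 0.02 0 -1;-0.06 0.21 0.02 0 -1;-0.06 0.21 0.02 0 -1;0 0.1 0 0 -1;0 0 0 0 -1;0 0 0 0 -1'
cat > tilt.py <<'E'
from h import *
def chis(uv,name="side"):
    """point of pixel on vertical plane through TCP spanned by tool x,z; returns tool-plane offset from grasp point"""
    c,s=cam(name); M=R.from_quat(s["eef_rot"]).as_matrix(); n=M[:,1]
    g=np.array(s["ee_pos"])-.019*M[:,2]; o,d=ray(c,uv,s)
    P=o+d*((n@(g-o))/(d@n))[:,None]; return P,(P-g)@M
E
python3 - <<'E'
from h import *
go([.559,-.189,.22],-9)
for n in("side","scene"):
    c,s=cam(n); cv2.imwrite(f"pics/{n}5.png",c["img"])
M=R.from_quat(s["eef_rot"]).as_matrix();
def pj(c,P):
    Rm=R.from_quat(c["attitude"]).as_matrix(); q=(P-c["xyz"])@Rm
    return cv2.projectPoints(q.reshape(1,3),np.zeros(3),np.zeros(3),c["K"],np.array(c["dist"]))[0].ravel()
out=[]
for n in("side","scene"):
    c=cams.camera(n); u=pj(c,np.array(s["ee_pos"])); x,y=int(u[0])-50,int(u[1])-45
    print(n,u,x,y); out.append(cv2.resize(c["img"][y:y+100,x:x+100],(395,395),interpolation=2))
cv2.imwrite("pics/j5.png",np.hstack(out))
E
```

```text
time: 6.75
ee_pos: [0.5583, -0.1895, 0.2176]
eef_rot: [0.997, -0.078, -0.001, -0.0]
ft_force: [0.5, 1.4, -3.5]
width: 0.0182
grip_force: 57.7
t 6.75 pos [ 0.5583 -0.1895  0.2176] head -8.96 tilt [-0.002  0.001 -1.   ]
shift units [ 0.003 -0.003 -0.012] yaw units 0.0 min rows 0.050741587296345265 0.0041180825617604675
side [263.70358143 120.1223658 ] 213 75
scene [324.07974698 174.5190135 ] 274 129
```

View pics/j5.png

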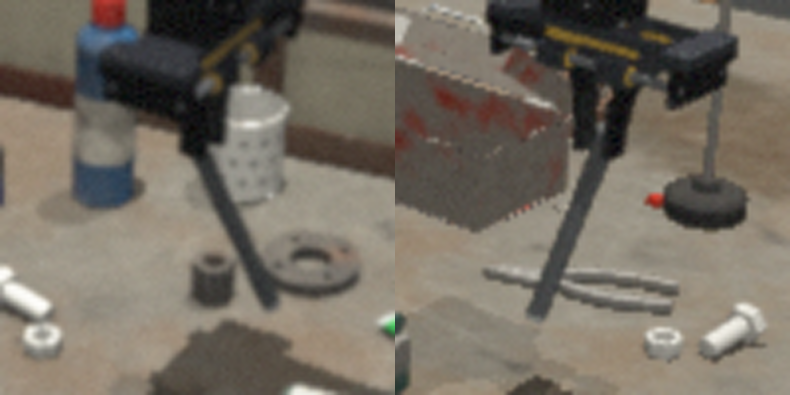

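Run:
```python
from h import *
a=cams.camera("side");b=cams.camera("scene");s=read_state()
o1,d1=ray(a,[(281.2,151.5)]);o2,d2=ray(b,[(310.5,208)])
x,r=tri([(o1,d1[0]),(o2,d2[0])]);M=R.from_quat(s["eef_rot"]).as_matrix()
g=np.array(s["ee_pos"])+[0,0,.019]; t=(x-g)@M
print(x,r,t,np.linalg.norm(t),"tilt from vert",np.degrees(np.arctan2(-t[0],t[2])))
```

```text
[ 0.49286242 -0.18092708  0.12282097] [np.float64(0.0012512312730976363), np.float64(0.0012512312730978644)] [-0.06686944  0.00256724  0.11509768] 0.13313748368672815 tilt from vert 30.15572682804702
```

```bash
python3 -m crank '-0.06 0 0.1 0 -1;-0.065 0 0.15 0 -1;0 0 0.15 0 -1;0 0 0.1 0 -1;0 0 0.05 0 -1;0 0 0.02 0 -1;0 0 0 0 -1' ; python3 -m crank '0 0 0.02 0 -1;0.047 0 0.03 0 -1;0.047 0 0.03 0 -1;0.042 0 0.04 0 -1;0.042 0 0.04 0 -1;0.033 0 0.045 0 -1;0.033 0 0.045 0 -1;0 0 0 0 -1' 9
python3 - <<'E'
from h import *
s=go([0.57,-0.2,.003],-9)
out=[]
for n,x,y in(("side",190,90),("scene",270,150)):
    c=cams.camera(n); out.append(cv2.resize(c["img"][y:y+120,x:x+120],(395,395),interpolation=2))
cv2.imwrite("pics/j6.png",np.hstack(out))
E
```

```text
time: 7.75
ee_pos: [0.5348, -0.1856, 0.1054]
eef_rot: [0.997, -0.078, 0.0, -0.0]
ft_force: [0.8, 0.9, -4.2]
width: 0.0183
grip_force: 57.7
time: 8.55
ee_pos: [0.5818, -0.193, 0.0527]
eef_rot: [0.997, -0.078, -0.002, -0.001]
ft_force: [-0.2, -0.6, -1.0]
width: 0.0201
grip_force: 9.0
t 8.55 pos [ 0.5818 -0.193   0.0527] head -8.91 tilt [-0.003  0.001 -1.   ]
shift units [-0.052  0.044  0.249] yaw units 0.001 min rows 1.03079072263507 0.011011167937624784
```

View pics/j6.png

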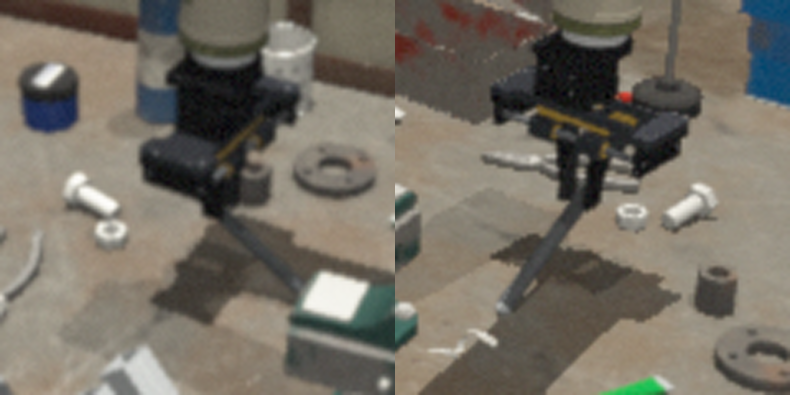

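Run:
```python
from h import *
a=cams.camera("side");b=cams.camera("scene")
o1,d1=ray(a,[(292.4,180)]);o2,d2=ray(b,[(264,206)]); print(tri([(o1,d1[0]),(o2,d2[0])]))
f=lambda x,y:(190+x/3.29,90+y/3.29)
print(plane(a,[f(305,312),f(318,272),f(368,282),f(300,275),f(287,320)],.12).round(3))
o2,d2=ray(b,[(270+(505-395)/3.29,150+308/3.29)]);o1,d1=ray(a,[f(300,288)]); print("head",tri([(o1,d1[0]),(o2,d2[0])]))
```

```text
(array([ 0.41408535, -0.05468047,  0.12328958]), [np.float64(0.003551998564798755), np.float64(0.003551998564798692)])
[[ 0.431 -0.021  0.12 ]
 [ 0.44  -0.082  0.12 ]
 [ 0.393 -0.086  0.12 ]
 [ 0.453 -0.071  0.12 ]
 [ 0.442 -0.004  0.12 ]]
head (array([ 0.48002088, -0.17963585,  0.00795714]), [np.float64(0.01109655501864411), np.float64(0.011096555018644193)])
```

```bash
python3 -m crank '0 0 0 0 -1;0 0 0 0 -1;0 0 -0.05 0 -1;0.06 0.08 -0.02 0 -1;0.06 0.08 0 0 -1;0 0 0.02 0 -1;0 0 0.05 0 -1;0 0 0 0 -1' 40; python3 -m crank '0 0 0 0 -1;0.012 0 0.07 0 -1;0.012 0 0.07 0 -1;0.01 0 0.06 0 -1;0.006 0 0.04 0 -1;0 0 0 0 -1;0 0 0 0 -1' 8;  python3 - <<'E'
from h import *
s=go([0.6,-0.23,.003],-9)
E
```

```text
time: 9.55
ee_pos: [0.6006, -0.2278, 0.0539]
eef_rot: [0.997, -0.077, -0.001, -0.0]
ft_force: [0.6, 0.3, -1.8]
width: 0.0182
grip_force: 39.9
time: 10.25
ee_pos: [0.6087, -0.2298, 0.0066]
eef_rot: [0.997, -0.078, -0.001, -0.0]
ft_force: [0.2, -0.2, -2.1]
width: 0.0202
grip_force: 8.0
t 10.25 pos [ 0.6087 -0.2298  0.0066] head -8.92 tilt [-0.001  0.    -1.   ]
shift units [-0.043  0.008  0.018] yaw units 0.001 min rows 0.18909135021163775 0.008947443797938093
```

```bash
python3 -m crank '0 0 0.015 0 -1;0 0 0 0 -0.4;0 0 0 0 0;0 0 0 0 0.2;0 0 -0.1 0 0.2;0 0 -0.2 0 0.2;-0.2 0 -0.25 0 0.2;-0.22 0 -0.25 0 0.2;-0.22 0 -0.2 0 0.2;0 0 0 0 0.2'
python3 - <<'E'
from h import *
go([0.5,-0.21,.2],-9)
c,s=cam("wrist"); cv2.imwrite("pics/w7.png",c["img"])
# dark mask
hsv=cv2.cvtColor(c["img"],cv2.COLOR_BGR2HSV); m=((hsv[...,2]<95)).astype(np.uint8); m[200:]=0
n,l,st,ce=cv2.connectedComponentsWithStats(m)
for i in range(1,n):
    if st[i,4]>150: print(st[i],ce[i].round(1))
cv2.imwrite("pics/w7b.png",np.hstack([cv2.resize(c["img"],(400,300)),cv2.resize(cv2.cvtColor(m*255,8),(400,300))]))
E
```

```text
time: 11.25
ee_pos: [0.5087, -0.2151, 0.1801]
eef_rot: [0.997, -0.078, 0.003, 0.003]
ft_force: [1.4, -0.2, -0.0]
width: 0.0521
grip_force: 0.0
t 11.25 pos [ 0.5087 -0.2151  0.1801] head -8.98 tilt [ 0.006 -0.006 -1.   ]
shift units [-0.046 -0.018 -0.1  ] yaw units 0.0 min rows 0.4460316370196678 0.002027910446654268
[249 128  14  55 585] [255.6 156.7]
```

```bash
python3 -m crank '-0.22 0 -0.1 0 0.2;-0.22 0 -0.1 0 0.2;0 0 0 0 0.2;0 0 0 0 0.2;0 0 0 0 0.2'
cat > find.py <<'E'
from h import *
c,s=cam("wrist"); go(s["ee_pos"],-9)
g=cv2.GaussianBlur(c["img"],(3,3),0); hsv=cv2.cvtColor(g,cv2.COLOR_BGR2HSV)
m=(hsv[...,2]<100).astype(np.uint8); m[205:]=0
n,l,st,ce=cv2.connectedComponentsWithStats(m)
for i in range(1,n):
    if st[i,4]>150:
        p=np.argwhere(l==i)[:,::-1].astype(np.float32); r=cv2.minAreaRect(p); b=cv2.boxPoints(r)
        print(st[i],np.round(r[0],1),np.round(r[1],1),round(r[2],1))
        print(plane(c,b,.012,s)[:,:2].round(4).tolist())
cv2.imwrite("pics/f.png",c["img"])
E
python3 find.py; python3 -c "
import cv2;a=cv2.imread('pics/f.png')
for y in range(60,205,5): print(y,cv2.cvtColor(a,6)[y,240:275:2])"
```

```text
time: 11.8
ee_pos: [0.4229, -0.2005, 0.2133]
eef_rot: [0.997, -0.077, -0.0, -0.001]
ft_force: [0.6, 0.8, 0.6]
width: 0.0522
grip_force: 0.0
t 11.85 pos [ 0.4229 -0.2003  0.2131] head -8.87 tilt [-0.001  0.002 -1.   ]
shift units [-0.     0.001 -0.001] yaw units 0.001 min rows 0.004746890987208853 0.014854696248064455
[336   0  34  12 261] [352.5   5.5] [11. 33.] 90.0
[[0.5952, -0.3184], [0.5894, -0.3555], [0.5782, -0.3547], [0.5839, -0.3173]]
[426  28  19  31 162] [437.4  40.8] [31.6 13.8] 71.0
[[0.5502, -0.4187], [0.5527, -0.4338], [0.5183, -0.4456], [0.5157, -0.4302]]
[142 165  25  40 274] [154.7 185.9] [40.5 17. ] 76.0
[[0.4399, -0.052], [0.4419, -0.0743], [0.388, -0.0748], [0.3858, -0.0517]]
[133 176  11  29 157] [137.6 190.2] [29.3  6.3] 76.0
[[0.4312, -0.0354], [0.4319, -0.0439], [0.3926, -0.0435], [0.3918, -0.0349]]
60 [174 179 180 179 177 163 137 123 170 170 158 137 150 184 184 182 183 183]
65 [188 187 188 190 180 163 137 142 170 170 160 138 132 183 182 180 179 180]
70 [189 190 192 192 182 169 135 144 170 169 157 138 148 183 184 181 178 181]
75 [191 190 193 195 186 164 135 14
[... 1288 characters left out ...]
60 [100  99 101 103 102 103 101 102 101 121 127 127 125 119 122 123 125 125]
165 [110 112 124 106 112 102 107 104 103 116 125 122 123 125 128 129 127 127]
170 [124 126 124 123 125 130 128 128 127 126 126 129 128 129 127 128 126 128]
175 [128 127 128 126 127 129 127 125 125 127 126 125 129 128 130 129 128 126]
180 [126 130 132 127 127 126 126 126 125 125 198 126 124 124 121 121 124 124]
185 [197 237 238 239 249 253 252 242 237 210 128 125 124 121 124 126 125 125]
190 [253 254 255 254 243 200 177 125 126 129 130 127 127 123 121 124 123 126]
195 [252 250 183 124 127 127 129 129 126 126 129 127 124 126 129 125 121 122]
200 [185 242 183 127 126 123 123 127 127 127 125 126 127 125 121 122 123 124]
```

Run:
```python
from h import *
c,s=cam("wrist"); cv2.imwrite("pics/f2.png",c["img"])
hsv=cv2.cvtColor(cv2.GaussianBlur(c["img"],(3,3),0),cv2.COLOR_BGR2HSV)
for y in (2,10,30,60,90,110,118,122): print(y,hsv[y,246:270:1,1].tolist())
m=(hsv[...,1]<25).astype(np.uint8); m[135:]=0
n,l,st,ce=cv2.connectedComponentsWithStats(m); i=l[95,257]; print(st[i])
for y in range(st[i,1],st[i,1]+st[i,3],6):
    x=np.where(l[y]==i)[0]
    if len(x): print(y,x.min(),x.max(),plane(c,[(x.min()-.5,y),(x.max()+.5,y)],.008,s)[:,:2].round(4).tolist())
print(plane(c,[(257.5,121)],.012,s))
```

```text
2 [33, 35, 29, 18, 6, 4, 3, 5, 3, 3, 3, 3, 3, 3, 3, 3, 3, 2, 4, 9, 26, 31, 30, 30]
10 [30, 30, 28, 22, 9, 4, 4, 3, 3, 2, 2, 3, 5, 5, 3, 3, 3, 4, 6, 15, 28, 30, 31, 32]
30 [36, 38, 38, 38, 29, 12, 4, 4, 3, 3, 2, 3, 1, 3, 3, 4, 4, 6, 13, 24, 27, 25, 24, 23]
60 [39, 39, 37, 37, 33, 22, 9, 4, 4, 2, 2, 3, 4, 4, 5, 4, 4, 5, 19, 30, 33, 33, 32, 32]
90 [33, 33, 33, 34, 32, 24, 11, 2, 4, 2, 2, 1, 1, 1, 5, 5, 7, 9, 20, 34, 38, 37, 38, 38]
110 [33, 33, 33, 33, 32, 27, 13, 6, 6, 5, 3, 2, 2, 2, 2, 4, 4, 6, 18, 33, 37, 37, 37, 36]
118 [26, 25, 24, 24, 22, 19, 7, 6, 6, 4, 2, 2, 2, 2, 3, 6, 6, 9, 21, 32, 38, 38, 39, 41]
122 [24, 23, 23, 23, 23, 23, 17, 9, 5, 4, 3, 3, 3, 4, 6, 5, 8, 17, 27, 32, 35, 35, 38, 40]
[ 244    0   31  133 1976]
0 249 265 [[0.6116, -0.2199], [0.6086, -0.2391]]
6 249 265 [[0.6055, -0.2189], [0.6025, -0.2382]]
12 249 265 [[0.5994, -0.2179], [0.5963, -0.2373]]
18 250 265 [[0.593, -0.218], [0.5901, -0.2364]]
24 250 267 [[0.5867, -0.217], [0.5835, -0.2378]]
30 251 274 [[0.5802, -0.2171], [0.5759, -0.2449]]
36 251 272 [[0.5738, -0.2161], [0.5698, -0.2417]]
42 251 264 [[0.5674, -0.2151], [0.5649, -0.2314]]
48 251 264 [[0.5609, -0.214], [0.5584, -0.2305]]
54 251 264 [[0.5544, -0.213], [0.5518, -0.2295]]
60 251 264 [[0.5478, -0.2119], [0.5452, -0.2285]]
66 251 264 [[0.5411, -0.2108], [0.5385, -0.2275]]
72 251 264 [[0.5344, -0.2098], [0.5318, -0.2265]]
78 251 264 [[0.5276, -0.2087], [0.525, -0.2255]]
84 251 264 [[0.5208, -0.2076], [0.5181, -0.2245]]
90 251 264 [[0.5138, -0.2065], [0.5112, -0.2234]]
96 251 264 [[0.5069, -0.2053], [0.5042, -0.2224]]
102 252 264 [[0.4996, -0.2054], [0.4972, -0.2213]]
108 252 264 [[0.4925, -0.2043], [0.49, -0.2203]]
114 251 264 [[0.4856, -0.2019], [0.4829, -0.2192]]
120 247 264 [[0.4791, -0.1958], [0.4756, -0.2181]]
126 246 259 [[0.472, -0.1933], [0.4693, -0.2108]]
132 253 254 [[0.4632, -0.2009], [0.4628, -0.2034]]
[[ 0.4759058  -0.20924987  0.012     ]]
```

```bash
python3 -m crank '0.19 0 0.15 0 0.1;0.19 0 0.2 0 0.1;0 0 0.2 0 0.1;0 0 0 0 0.1;0 0 0 0 0.1;0 0 0 0 0.1'; python3 -c "
from h import *
go([.4987,-.2129,.003],-9)"
```

```text
time: 12.5
ee_pos: [0.4948, -0.2122, 0.1101]
eef_rot: [0.997, -0.078, 0.001, 0.001]
ft_force: [0.6, -0.2, 0.3]
width: 0.0482
grip_force: 0.0
t 12.5 pos [ 0.4948 -0.2122  0.1101] head -8.93 tilt [ 0.002 -0.001 -1.   ]
shift units [ 0.019 -0.     0.535] yaw units 0.001 min rows 2.1426380245392096 0.00854627609697015
```

```bash
python3 -m crank '0.019 0 0.2 0 0.1;0 0 0.2 0 0.1;0 0 0.1 0 0.1;0 0 0.033 0 0.1;0 0 0 0 0.1;0 0 0 0 -1;0 0 0 0 -1;0 0 0 0 -1;0 0 0 0 -1;0 0 0 0 -1' 10; python3 -m crank '0.005 0 -0.063 0 -1;0.005 0 -0.063 0 -1;0.016 0 -0.06 0 -1;0.016 0 -0.06 0 -1;0 0 0 0 -1'; python3 -c "
from h import *
go([.4987,-.2129,.003],-9)"
```

```text
time: 13.5
ee_pos: [0.4977, -0.2126, 0.0017]
eef_rot: [0.997, -0.078, 0.0, 0.0]
ft_force: [0.6, 0.3, 0.3]
width: 0.016
grip_force: 0.0
time: 14.0
ee_pos: [0.5077, -0.2142, 0.053]
eef_rot: [0.997, -0.078, 0.002, 0.001]
ft_force: [-0.6, -0.6, -0.6]
width: 0.0008
grip_force: 0.0
t 14.0 pos [ 0.5077 -0.2142  0.053 ] head -8.92 tilt [ 0.003 -0.002 -1.   ]
shift units [-0.046  0.     0.25 ] yaw units 0.001 min rows 1.0160273611502082 0.008896853328777932
```

```bash
python3 -m crank '-0.1 0 -0.2 0 0.1;-0.15 0 -0.25 0 0.1;-0.2 0 -0.25 0 0.1;0 0 -0.1 0 0.1;0 0 0 0 0.1;0 0 0 0 0.1' 25
cat > find.py <<'E'
from h import *
import sys
c,s=cam("wrist"); go(s["ee_pos"],-9); cv2.imwrite("pics/f.png",c["img"])
hsv=cv2.cvtColor(cv2.GaussianBlur(c["img"],(3,3),0),cv2.COLOR_BGR2HSV)
m=((hsv[...,1]<17)).astype(np.uint8); m[180:]=0; m=cv2.morphologyEx(m,cv2.MORPH_OPEN,np.ones((3,3),np.uint8))
n,l,st,ce=cv2.connectedComponentsWithStats(m)
for i in range(1,n):
    if st[i,4]>400:
        p=np.argwhere(l==i)[:,::-1].astype(np.float32); r=cv2.minAreaRect(p); print(st[i],np.round(r[0],1),np.round(r[1],1),round(r[2],1))
        print(plane(c,cv2.boxPoints(r),.012,s)[:,:2].round(4).tolist())
        if abs(st[i,0]+st[i,2]/2-256)<60:
            for y in range(st[i,1],st[i,1]+st[i,3],8):
                x=np.where(l[y]==i)[0]; q=plane(c,[(x.min()-.5,y),(x.max()+.5,y)],.008,s)[:,:2]; print(y,x.min(),x.max(),q.mean(0).round(4),np.linalg.norm(q[0]-q[1]).round(4))
E
python3 find.py
```

```text
time: 14.6
ee_pos: [0.4298, -0.2019, 0.1922]
eef_rot: [0.997, -0.078, 0.0, 0.0]
ft_force: [-0.7, -0.1, -0.3]
width: 0.0406
grip_force: 0.0
t 14.65 pos [ 0.4295 -0.2016  0.1915] head -8.92 tilt [-0.001  0.001 -1.   ]
shift units [ 0.002  0.001 -0.004] yaw units 0.001 min rows 0.01737820120767735 0.00959446652256566
[ 248    0   17  132 1829] [256.   65.5] [131.  16.] 90.0
[[0.6113, -0.221], [0.6086, -0.238], [0.4712, -0.2172], [0.4741, -0.1985]]
0 248 264 [ 0.6112 -0.2297] 0.0185
8 248 264 [ 0.6034 -0.2284] 0.0186
16 249 264 [ 0.5955 -0.2278] 0.0176
24 249 264 [ 0.5876 -0.2265] 0.0177
32 250 263 [ 0.5796 -0.2253] 0.0156
40 250 263 [ 0.5715 -0.224 ] 0.0157
48 250 263 [ 0.5633 -0.2227] 0.0158
56 250 263 [ 0.555  -0.2214] 0.0159
64 251 263 [ 0.5466 -0.2206] 0.0148
72 250 263 [ 0.5382 -0.2187] 0.016
80 251 263 [ 0.5295 -0.218 ] 0.015
88 251 263 [ 0.5208 -0.2166] 0.0151
96 251 263 [ 0.512  -0.2152] 0.0152
104 251 263 [ 0.5031 -0.2138] 0.0153
112 251 263 [ 0.4941 -0.2124] 0.0154
120 251 262 [ 0.485  -0.2104] 0.0143
128 251 262 [ 0.4758 -0.2089] 0.0144
[   0   49   47  130 4771] [ 23.  113.5] [129.  46.] 90.0
[[0.6067, 0.0608], [0.5985, 0.0098], [0.4566, 0.0577], [0.4655, 0.1142]]
```

```bash
python3 -c "
from h import *
go([.4977,-.2124,.0025],-9)"; python3 -m crank '0.17 0 0.2 0 0;0.17 0 0.2 0 0;0 0 0.2 0 0;0 0 0.2 0 0;0 0 0.135 0 0;0 0 0 0 0;0 0 0 0 -0.8;0 0 0 0 -1;0 0 0 0 -1;0 0 0 0 -1' 25; python3 -m crank '0 0 0 0 -1;0 0 0 0 -1;0 0 0 0 -1;0 0 0 0 -1' 25;python3 -c "
from h import *
go([.4977,-.2124,.0025],-9)"
```

```text
t 14.65 pos [ 0.4295 -0.2016  0.1915] head -8.92 tilt [-0.001  0.001 -1.   ]
shift units [0.346 0.001 0.944] yaw units 0.001 min rows 4.02369689267253 0.00959446652256566
time: 15.65
ee_pos: [0.4945, -0.2123, 0.0105]
eef_rot: [0.997, -0.078, 0.001, 0.001]
ft_force: [-0.3, -0.2, -0.9]
width: 0.0196
grip_force: 0.0
time: 16.05
ee_pos: [0.4939, -0.2119, 0.0094]
eef_rot: [0.997, -0.078, 0.0, 0.0]
ft_force: [0.3, 0.3, 0.0]
width: 0.0009
grip_force: 0.0
t 16.05 pos [ 0.4939 -0.2119  0.0094] head -8.92 tilt [ 0. -0. -1.]
shift units [ 0.019 -0.     0.034] yaw units 0.001 min rows 0.15813382609284465 0.008831306494956927
```

```bash
python3 -m crank '0 0 -0.2 0 0;-0.15 0 -0.25 0 0;-0.2 0 -0.25 0 0;0 0 -0.2 0 0;0 0 0 0 0;0 0 0 0 0' 25;python3 find.py
python3 - <<'E'
from h import *
g=[]
for n,x,y in(("side",200,90),("scene",260,150)):
    c=cams.camera(n); g.append(cv2.resize(c["img"][y:y+100,x:x+100],(390,390),interpolation=2))
w=cv2.imread("pics/f.png")
cv2.imwrite("pics/last.png",np.vstack([np.hstack(g),np.pad(cv2.resize(w[60:225,150:370],(280,210)),((0,0),(0,500),(0,0)))]))
E
```

```text
time: 16.65
ee_pos: [0.438, -0.2034, 0.1719]
eef_rot: [0.997, -0.078, 0.001, 0.001]
ft_force: [-0.0, 0.1, -1.0]
width: 0.0394
grip_force: 0.0
t 16.7 pos [ 0.4374 -0.203   0.1708] head -8.93 tilt [-0. -0. -1.]
shift units [ 0.003  0.001 -0.006] yaw units 0.001 min rows 0.026663642944667047 0.008425153853410484
[ 247    0   19  141 2063] [256.  70.] [140.  18.] 90.0
[[0.6137, -0.2212], [0.6109, -0.2393], [0.471, -0.2182], [0.4741, -0.1981]]
0 247 264 [ 0.6136 -0.2299] 0.0185
8 247 264 [ 0.6063 -0.2287] 0.0186
16 248 264 [ 0.5988 -0.2281] 0.0177
24 248 264 [ 0.5913 -0.2269] 0.0178
32 249 263 [ 0.5837 -0.2257] 0.0158
40 249 263 [ 0.5761 -0.2245] 0.0159
48 249 263 [ 0.5683 -0.2233] 0.016
56 249 263 [ 0.5605 -0.222 ] 0.0161
64 250 263 [ 0.5525 -0.2213] 0.0151
72 250 263 [ 0.5444 -0.2201] 0.0152
80 250 263 [ 0.5363 -0.2188] 0.0153
88 250 263 [ 0.5281 -0.2175] 0.0154
96 250 263 [ 0.5198 -0.2162] 0.0155
104 250 263 [ 0.5113 -0.2149] 0.0156
112 250 263 [ 0.5028 -0.2135] 0.0157
120 251 263 [ 0.4941 -0.2127] 0.0146
128 250 262 [ 0.4855 -0.2102] 0.0147
136 251 262 [ 0.4765 -0.2094] 0.0137
[   0   54   36  126 3168] [ 17.5 116.5] [125.  35.] 90.0
[[0.6045, 0.0458], [0.5986, 0.009], [0.4682, 0.0541], [0.4746, 0.0948]]
```

```bash
python3 -c "
from h import *
go([.4977,-.2126,.001],-9)"; python3 -m crank '0.15 0 0.2 0 -0.2;0.15 0 0.2 0 -0.2;0 0 0.2 0 -0.2;0 0 0.2 0 -0.2;0 0 0 0 -0.2;0 0 0 0 -0.2;0 0 0 0 -0.2' 25; python3 -c "
from h import *
go([.4977,-.2126,.001],-9)"
```

```text
t 16.8 pos [ 0.437  -0.2027  0.1699] head -8.91 tilt [-0.002  0.001 -1.   ]
shift units [0.309 0.003 0.844] yaw units 0.001 min rows 3.5951924604905625 0.01095256155216695
time: 17.5
ee_pos: [0.4981, -0.2126, 0.0132]
eef_rot: [0.997, -0.078, 0.001, 0.0]
ft_force: [0.2, -0.5, 0.7]
width: 0.035
grip_force: 0.0
t 17.5 pos [ 0.4981 -0.2126  0.0132] head -8.92 tilt [ 0.002 -0.001 -1.   ]
shift units [-0.002  0.     0.061] yaw units 0.001 min rows 0.24420643300979408 0.00975622228328426
```

```bash
python3 -m crank '0 0 0.04 0 -0.2;0 0 0.021 0 -0.2;0 0 0 0 -0.2;0 0 0 0 -0.7;0 0 0 0 -1;0 0 0 0 -1;0 0 0 0 -1;0 0 0 0 -1;0 0 0 0 -1' 25; python3 -c "
from h import *
go([.4977,-.2126,.001],-9)
print(read_state()['ft_force'])"
```

```text
time: 18.4
ee_pos: [0.4969, -0.2123, -0.0009]
eef_rot: [0.997, -0.078, 0.0, 0.0]
ft_force: [-0.7, -0.6, -0.5]
width: 0.0014
grip_force: 0.0
t 18.4 pos [ 0.4969 -0.2123 -0.0009] head -8.92 tilt [ 0. -0. -1.]
shift units [ 0.004  0.001 -0.01 ] yaw units 0.001 min rows 0.04216646214425305 0.009218097940889661
[-0.73324246 -0.58139137 -0.52201446]
```

Run:
```python
from h import *
g=[]
for n,x,y in(("side",190,60),("scene",250,120)):
    c=cams.camera(n); g.append(cv2.resize(c["img"][y:y+130,x:x+130],(390,390),interpolation=2))
c=cams.camera("wrist")["img"]; w=cv2.imread("pics/f.png")
cv2.imwrite("pics/last2.png",np.vstack([np.hstack(g),np.hstack([cv2.resize(w[0:225,106:406],(280,210)),cv2.resize(c[0:225,106:406],(280,210)),np.zeros((210,220,3),np.uint8)])]))
```

```text
(no output)
```

View pics/last2.png

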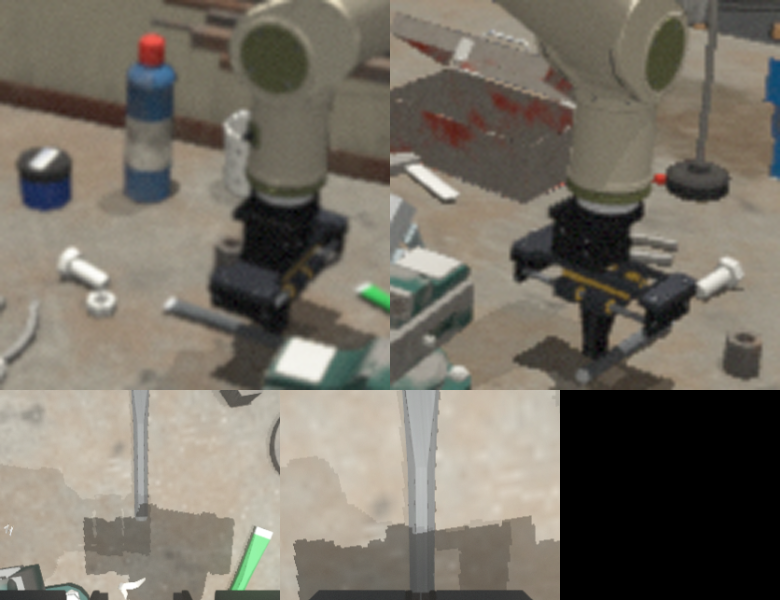

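Run:
```python
from h import *
a=cams.camera("side");b=cams.camera("scene")
print("head scene",plane(b,[(314.3,245)],.008),"edge side",plane(a,[(246,161.7)],.004))
s=read_state(); print("TCP",np.array(s["ee_pos"]))
for c in(a,b):
    Rm=R.from_quat(c["attitude"]).as_matrix(); q=(np.array(s["ee_pos"])-c["xyz"])@Rm
    print(cv2.projectPoints(q.reshape(1,3),np.zeros(3),np.zeros(3),c["K"],np.array(c["dist"]))[0].ravel())
```

```text
head scene [[ 0.4744719  -0.21384097  0.008     ]] edge side [[ 0.63787707 -0.23565092  0.004     ]]
TCP [ 0.4968391  -0.212363   -0.00092797]
[281.05757427 175.9755128 ]
[316.86737667 244.20777241]
```

```bash
python3 -m crank '0 0 -0.08 0 -1;0 0 -0.08 0 -0.2;0 0 0 0 -0.2;0 0 0 0 -0.2;0 0 0 0 -0.2;0 0 0 0 -0.2;0 0 0 0 -0.2' 25
python3 - <<'E'
from h import *
c,s=cam("wrist"); go(s["ee_pos"],-9); cv2.imwrite("pics/k.png",c["img"])
hsv=cv2.cvtColor(cv2.GaussianBlur(c["img"],(3,3),0),cv2.COLOR_BGR2HSV); gr=cv2.cvtColor(c["img"],6)
for y in (10,40,70,100,130,160,190): print(y,hsv[y,236:280:2,1].tolist(),gr[y,236:280:2].tolist())
a=cams.camera("scene")["img"]; b=cams.camera("side")["img"]
# head of chisel in scene, brightness strip
print(cv2.cvtColor(a,6)[228:252:2,300:345:2])
E
```

```text
time: 19.35
ee_pos: [0.4966, -0.2122, 0.0307]
eef_rot: [0.997, -0.078, -0.0, -0.0]
ft_force: [-0.2, 0.6, 0.1]
width: 0.0333
grip_force: 0.0
t 19.4 pos [ 0.4966 -0.2122  0.0307] head -8.92 tilt [-0.  0. -1.]
shift units [-0.  0.  0.] yaw units 0.001 min rows 0.0012148066064630255 0.009286195681029077
10 [26, 25, 7, 2, 3, 1, 4, 4, 4, 1, 3, 3, 3, 4, 3, 3, 3, 3, 5, 24, 29, 32] [189, 177, 147, 161, 178, 177, 176, 176, 177, 177, 173, 175, 175, 177, 176, 178, 180, 170, 151, 189, 195, 193]
40 [31, 31, 30, 8, 3, 3, 4, 4, 1, 1, 4, 4, 3, 3, 3, 1, 3, 5, 21, 28, 30, 28] [200, 190, 180, 155, 152, 169, 183, 182, 181, 180, 181, 179, 180, 182, 182, 180, 156, 151, 185, 200, 199, 200]
70 [32, 32, 35, 34, 11, 3, 2, 3, 3, 1, 4, 4, 3, 1, 5, 5, 3, 13, 23, 24, 26, 26] [204, 203, 183, 182, 157, 155, 154, 178, 186, 186, 186, 186, 183, 185, 168, 155, 156, 170, 208, 206, 203, 201]
100 [41, 40, 39, 40, 34, 5, 3, 3, 3, 3, 3, 4, 1, 0, 3, 2, 5, 22, 26, 26, 25, 23] [192, 193, 193, 177, 171, 152, 153, 152, 178, 189, 191, 191, 191, 180, 157, 156, 156, 160, 200, 202, 203, 202]
130 [38, 39, 38, 38, 35, 10, 5, 3, 5, 4, 4
[... 982 characters left out ...]
146 146 142 146 147]
 [ 62  63  64  60  65  63  60  63  70  82  76  55  50  49  59  89 144 148
  148 142 146 148 150]
 [ 64  60  62  62  61  62  66  64  64  54  55  55  55  57  77 142 142 146
  142 146 145 145 149]
 [ 83  83  65  63  62  63  67  61  54  57  54  56  62  61  61  83 117 131
  139 144 147 147 148]
 [137  86  88  83  67  63  93 112  69  53  61  62  83  67  61  58  63  77
   86 127 146 141 145]
 [149 147 106  89  85  69  92 111  83  58  65  73  65  60  60  60  60  63
   65  83  94 101 136]
 [146 145 141  90  88  85  89  77  67  63  64  59  62  60  61  63  60  78
   86  77  81  87  85]
 [142 138  88  84  90  88  84  85  86  84  69  61  61  62  62  61  79  81
   84  83  84  85  87]]
```

Run:
```python
from h import *
s=read_state(); M=R.from_quat(s["eef_rot"]).as_matrix(); p=np.array(s["ee_pos"])
for n in("scene","side"):
    c=cams.camera(n); cv2.imwrite(f"pics/{n}k.png",c["img"]); g=cv2.cvtColor(c["img"],6)
    Rm=R.from_quat(c["attitude"]).as_matrix()
    for y in(-.024,0,.024):
        for z in (-.02,0,.01):
            q=(p+M@[0,y,z]-c["xyz"])@Rm; u=cv2.projectPoints(q.reshape(1,3),np.zeros(3),np.zeros(3),c["K"],np.array(c["dist"]))[0].ravel()
            print(n,y,z,u.round(1))
    u=u.round().astype(int)
    if n=="scene": print(g[206:246:2,300:340:2])
    else: print(g[145:185:2,260:305:2])
```

```text
scene -0.024 -0.02 [311.9 227.8]
scene -0.024 0 [311.5 233.1]
scene -0.024 0.01 [311.3 235.8]
scene 0 -0.02 [318.  230.4]
scene 0 0 [317.5 235.8]
scene 0 0.01 [317.3 238.4]
scene 0.024 -0.02 [324.2 233.1]
scene 0.024 0 [323.7 238.5]
scene 0.024 0.01 [323.4 241.2]
[[119  35  32  29  59  71  41  30  53 131 114  95  58  43  33  42  45  46
   64  55]
 [145  99  59  29  81  63  72  79  80 149 151 103  70  57  37  33  38  45
   68  78]
 [150 150 147 119  93  33  24  39  65  83  55  41  44  45  31  34  41  42
   64  73]
 [148 152 153 152 145  42  21  23  92 134  48  35  35  45  61  46  35  38
   40  35]
 [152 147 152 151 151  58  18  26  59 137  47  37  34  38  95  68  38  61
   45  29]
 [152 147 150 146 147  72  30  28  63 143 140  81  37  44  73  73  67  70
   34  23]
 [145 152 149 148 150  91  28  25  82 142 145 139  36  26  30 108 131  86
   24  35]
 [138 132 139 143 141  92  25  26  83 142 140 112  19  16  34 133 140 133
   33  29]
 [131 130 120 125 133 114  26  31  84 141 145  92  31  20  53 140 143 140
   57  58]
 [126 127 127 130 141  95  31  27  99 146 145  92  19  18  95 145 146 1
[... 2360 characters left out ...]
 80  80  83  85  82]
 [138 127 115  83  62  53  47  46  52  52  50  54  59  70  77  70  65  79
   80  80  81  81  78]
 [137 121 130 124  80  62  60  55  49  49  54  49  66 149 223 194 155 130
   96  80  82  82  86]
 [141 128 130 131 102  68  69  62  59  59  53  59 122 218 241 239 238 234
  226 177 154  98  79]
 [129 130 129 109  68  62  66  68  59  59  59  98 178 240 241 241 240 240
  239 239 227 111  92]
 [132 126 123  95  60  58  61  60  61  63  81 145 231 242 242 241 243 240
  242 238 179  97  94]
 [135 118  85  61  58  59  64  54  56  63 101 183 242 243 242 241 241 241
  242 224 111  92  91]
 [120  75  59  61  57  60  63  61  56  92 115 191 230 239 241 242 241 242
  240 169  96  90  85]]
```

```bash
python3 -m crank '0 0 0.1 0 -0.2;0 0 0.06 0 -0.2;0 0 0.06 0 -0.2;0 0 0 0 -0.2' 25; python3 -m crank '0 0 0.01 0 -0.2;0 0 0 0 -0.2'; python3 -m crank '0 0 0 0 -1;0 0 0 0 -1;0 0 0 0 -1;0 0 0 0 -1;0 0 0 0 -1'
```

```text
time: 20.0
ee_pos: [0.4956, -0.2119, -0.0147]
eef_rot: [0.997, -0.078, -0.001, -0.001]
ft_force: [-1.6, 1.3, 0.7]
width: 0.0347
grip_force: 0.0
time: 20.2
ee_pos: [0.4971, -0.2124, -0.0146]
eef_rot: [0.997, -0.078, 0.0, 0.0]
ft_force: [-0.1, -0.1, 0.3]
width: 0.0348
grip_force: 0.0
time: 20.7
ee_pos: [0.4971, -0.2126, -0.0142]
eef_rot: [0.997, -0.078, 0.0, 0.0]
ft_force: [-2.8, 0.7, 9.9]
width: 0.0119
grip_force: 20.9
```

```bash
python3 -m crank '0 0 0 0 -0.2;0 0 0 0 -0.2;0 0 0 0 -0.2;0 0 0 0 -0.2;0 0 0.02 0 -0.2;0 0 0 0 -0.2' 25; python3 -m crank '0 0 0.01 0 -0.2;0 0 0 0 -0.2;0 0 0 0 -0.2'
```

```text
time: 21.3
ee_pos: [0.4964, -0.2122, -0.0196]
eef_rot: [0.997, -0.078, -0.0, -0.0]
ft_force: [-0.3, -0.7, 0.2]
width: 0.0346
grip_force: 0.0
time: 21.6
ee_pos: [0.4968, -0.2123, -0.021]
eef_rot: [0.997, -0.078, -0.0, -0.0]
ft_force: [-0.1, -0.2, 0.3]
width: 0.0342
grip_force: 0.0
```

```bash
python3 -m crank '0 0 0.008 0 -0.2;0 0 0 0 -0.2'; python3 -m crank '0 0 0.007 0 -0.2;0 0 0 0 -0.2;0 0 0 0 -0.2'
```

```text
time: 21.8
ee_pos: [0.4967, -0.2123, -0.0227]
eef_rot: [0.997, -0.078, -0.0, 0.0]
ft_force: [-0.5, -0.2, -0.8]
width: 0.0347
grip_force: 0.0
time: 22.1
ee_pos: [0.4968, -0.2123, -0.024]
eef_rot: [0.997, -0.078, -0.0, 0.0]
ft_force: [0.2, 0.3, 0.2]
width: 0.0351
grip_force: 0.0
```

```bash
python3 -m crank '0 0 0 0 -1;0 0 0 0 -1;0 0 0 0 -1;0 0 0 0 -1;0 0 0 0 -1' 25
```

```text
time: 22.6
ee_pos: [0.4968, -0.2124, -0.0239]
eef_rot: [0.997, -0.078, 0.0, 0.0]
ft_force: [-0.8, -0.7, 0.4]
width: 0.0156
grip_force: 25.0
```

```bash
python3 -m crank '0 0 0 0 -1;0.005 0 -0.063 0 -1;0.005 0 -0.063 0 -1;0.016 0 -0.06 0 -1;0.016 0 -0.06 0 -1;0 0 0 0 -1' 12
python3 - <<'E'
from h import *
s=read_state()
for n in("side","scene"):
    c=cams.camera(n); cv2.imwrite(f"pics/{n}m.png",c["img"])
E
```

```text
time: 23.2
ee_pos: [0.5069, -0.2141, 0.0275]
eef_rot: [0.997, -0.078, 0.002, 0.001]
ft_force: [0.3, -0.0, -3.6]
width: 0.0157
grip_force: 12.0
```

```bash
cat > ang.py <<'E'
from h import *
# low-saturation strip in wrist view -> far end; side view component -> far end; triangulate
def strip(img,seed_box,th=14,roi=None):
    hsv=cv2.cvtColor(cv2.GaussianBlur(img,(3,3),0),cv2.COLOR_BGR2HSV); m=(hsv[...,1]<th).astype(np.uint8)
    return m
s=read_state(); w=cams.camera("wrist"); d=cams.camera("side"); e=cams.camera("scene")
m=strip(w["img"],None); m[205:]=0
n,l,st,ce=cv2.connectedComponentsWithStats(m)
for i in range(1,n):
    if st[i,4]>250 and abs(ce[i][0]-256)<40:
        print("wrist",st[i]); 
        for y in range(st[i,1],st[i,1]+st[i,3],max(1,st[i,3]//10)):
            x=np.where(l[y]==i)[0]; print(y,x.min(),x.max())
for nme,c in(("side",d),("scene",e)):
    cv2.imwrite(f"pics/{nme}n.png",c["img"])
E
python3 ang.py
python3 - <<'E'
from h import *
a=cv2.imread("pics/siden.png"); hsv=cv2.cvtColor(a,cv2.COLOR_BGR2HSV)
print(hsv[150:185,236:286:2,1]); print(cv2.cvtColor(a,6)[150:185,236:286:2])
E
```

```text
wrist [ 239    1   36  204 5928]
1 240 273
21 240 273
41 241 272
61 241 271
81 243 270
101 244 270
121 243 270
141 243 269
161 243 269
181 243 269
201 243 269
[[ 30  36  32  32  27  29  34  31  33  29  30  33  35  13  32  44   0  13
   21  18  11  31   5  15  77]
 [ 35  34  30  30  33  34  34  32  31  33  36  28  11  90 227  30  26   9
   29  36  31  12  12   5  79]
 [ 34  30  28  35  32  32  32  32  33  33  33  30  17  30  80  68  10   0
    9  30  41  31  12   6  68]
 [ 34  35  31  28  31  30  33  34  33  34  35  33  26  20  36  64  73  36
    0  38  16  69  14  13  64]
 [ 33  32  31  31  33  34  30  35  35  37  36  36  33   9  36  32  31  36
   75  55  81  85  10  14  23]
 [ 34  35  32  35  34  34  33  32  39  42  44  42  41  37  47  30  85  54
   38  81  27  55  16  55  51]
 [ 41  36  36  35  34  38  38  42  42  48  48  44  41  34  34  42  18  30
   57  21  23  48  22  36  28]
 [ 41  40  38  37  37  41  45  44  48  55  50  46  38  37  35  43  42  28
   55   9  23  35  35   9  43]
 [ 43  41  39  39  37  40  47  49  48  53  56  47  40  34  34  43  43  23
   43  81   7  78  14   9  
[... 5710 characters left out ...]
28 127 128 129 130 127 106  64  61  60
   61  63  65  62  68 127 210]
 [148 150 151 151 134 125 130 128 128 130 127 129 133 120  83  60  59  61
   62  57  62  62  78 144 231]
 [147 145 149 151 129 126 128 131 132 135 129 129 128  89  66  57  59  60
   61  62  62  66  89 160 238]
 [146 149 148 145 128 120 129 133 131 134 128 129 114  65  60  58  59  62
   59  60  70  62 101 184 242]
 [146 143 145 141 125 124 126 133 136 133 131 126  86  61  57  59  56  62
   63  59  65  69 110 203 242]
 [143 128 130 131 128 129 128 132 132 129 131 120  71  59  57  59  58  59
   64  59  60  87 116 192 230]
 [136 117 118 119 127 128 128 128 129 129 127 116  85  64  61  62  61  58
   62  61  61 104 112 140 178]]
```

```bash
python3 -m crank '0.027 0 -0.055 0 -1;0.027 0 -0.055 0 -1;0.036 0 -0.052 0 -1;0.036 0 -0.052 0 -1;0.03 0 -0.033 0 -1;0.015 0 -0.016 0 -1;0 0 0 0 -1;0 0 0 0 -1' 12; python3 -m crank '0 0 0 0 -1;0 0 0 0 -1;0 0 0 0 -1' 58
cat > bar.py <<'E'
from h import *
import sys
# bright edge / grey bar in side+scene: print ends of neutral component under the gripper
def proj(c,P):
    Rm=R.from_quat(c["attitude"]).as_matrix(); q=(np.atleast_2d(P)-c["xyz"])@Rm
    return cv2.projectPoints(q.reshape(-1,1,3),np.zeros(3),np.zeros(3),c["K"],np.array(c["dist"]))[0].reshape(-1,2)
s=read_state(); tip=np.array(s["ee_pos"])+[0,0,.032]
for n in("side","scene"):
    c=cams.camera(n); u=proj(c,tip)[0]; x,y=np.round(u).astype(int)
    hsv=cv2.cvtColor(c["img"],cv2.COLOR_BGR2HSV); m=((hsv[...,1]<26)&(hsv[...,2]>40)).astype(np.uint8)
    a,b=max(0,y-45),max(0,x-60); r=m[y-45:y+60,x-60:x+60]; k=cv2.connectedComponentsWithStats(r)
    print(n,"tip",u.round(1))
    for i in range(1,k[0]):
        if k[2][i,4]>60:
            p=np.argwhere(k[1]==i)[:,::-1].astype(np.float32); q=cv2.minAreaRect(p)
            v=cv2.fitLine(p,2,0,.01,.01).ravel(); t=(p-v[2:])@v[:2]
            print(k[2][i,4],"size",np.round(q[1],1),"ends",(v[2:]+v[:2]*t.min()+[b,a]).round(1),(v[2:]+v[:2]*t.max()+[b,a]).round(1))
E
python3 bar.py
```

```text
time: 24.25
ee_pos: [0.5387, -0.2189, 0.0775]
eef_rot: [0.997, -0.078, -0.0, -0.0]
ft_force: [-0.1, 0.3, -2.8]
width: 0.0153
grip_force: 12.0
time: 24.55
ee_pos: [0.5388, -0.2189, 0.0777]
eef_rot: [0.997, -0.078, -0.0, 0.0]
ft_force: [-0.3, 1.0, -2.8]
width: 0.0148
grip_force: 58.0
side tip [271.6 145.4]
178 size [25.5 10.7] ends [212.3 142.5] [226.4 163.8]
96 size [ 9.2 26.9] ends [247.2 163.3] [267.9 146.3]
129 size [12.5 16.5] ends [310. 185.] [324.1 170.1]
243 size [20.9 16. ] ends [277.5 181. ] [302.3 178.5]
159 size [29.  9.] ends [326.7 203.7] [329.5 174.9]
427 size [41.3 14.8] ends [276.3 195.2] [317.1 201.5]
154 size [21. 11.] ends [219.7 201.3] [240.5 199.3]
scene tip [327.2 209.7]
73 size [ 7.8 15.2] ends [299.1 176.4] [313.6 172.1]
223 size [19.5 21.9] ends [347.8 192.9] [357.6 172.1]
228 size [54.4 19.4] ends [302.3 189.8] [343.6 224.9]
117 size [ 9.2 17. ] ends [351.5 217.2] [365.8 208.1]
68 size [ 8.9 14.2] ends [266.6 225.7] [275.8 213.6]
```

```bash
cat > ang2.py <<'E'
import runpy; from h import *
def edge(uv):
    s=read_state(); c=cams.camera("side"); M=R.from_quat(s["eef_rot"]).as_matrix(); g=np.array(s["ee_pos"])+[0,0,.032]
    o,d=ray(c,[uv]); n=M[:,1]; P=o+d[0]*((n@(g-o))/(d[0]@n)); t=(P-g)@M
    print("edge",P.round(4),"rel",t.round(4),"len",np.linalg.norm(t).round(4),"below horiz",np.degrees(np.arctan2(t[2],abs(t[0]))).round(1))
E
python3 -c "
from ang2 import *; edge((247.2,163.3))"
python3 -m crank '0 0 -0.1 0 -1;0 0 -0.2 0 -1;0 0 -0.2 0 -1;0 0 -0.2 0 -1;0 0 0 0 -1;0 0 0 0 -1'; python3 bar.py | head -8
```

```text
edge [ 6.324e-01 -2.336e-01 -1.000e-04] rel [0.0947 0.     0.1099] len 0.1451 below horiz 49.2
time: 25.3
ee_pos: [0.5389, -0.219, 0.218]
eef_rot: [0.997, -0.078, 0.0, 0.0]
ft_force: [-0.6, 0.6, -4.5]
width: 0.0146
grip_force: 58.0
side tip [273.4 108. ]
491 size [28.6 38. ] ends [251.1 130.8] [287.  103.6]
170 size [25.6 10.3] ends [213. 142.] [226.1 163.9]
scene tip [331.  169.5]
88 size [11.7 14.9] ends [303.9 136.1] [317.7 124.8]
274 size [47.4 14.8] ends [346.4 121.6] [391.6 136.2]
150 size [25.3 17.8] ends [339.5 151.9] [366.  140.6]
135 size [34.1  6.1] ends [327.1 165.6] [345.4 194.4]
```

```bash
sed -i 's/def edge(uv):/def edge(uv,nm="side"):/; s/cams.camera("side")/cams.camera(nm)/' ang2.py; python3 -c "
from ang2 import *; edge((345.6,195),'scene'); edge((250,131))
print(np.round(read_state()['joint_positions'],2))"
```

```text
edge [ 0.642  -0.2351  0.1256] rel [0.1056 0.     0.1222] len 0.1616 below horiz 49.2
edge [ 0.6226 -0.232   0.1376] rel [ 0.086  -0.      0.1102] len 0.1398 below horiz 52.0
[ 0.86  0.3  -0.68  1.52  0.19  1.39 -1.55]
```

```bash
python3 -m crank '0 0 0 -0.05 -1;0 0 0 -0.09 -1;0 0 0 -0.095 -1;0 0 0 -0.095 -1;0 0 0 -0.095 -1;0 0 0 -0.095 -1;0 0 0 -0.095 -1;0 0 0 -0.095 -1;0 0 0 -0.095 -1;0 0 0 -0.095 -1'; python3 -m crank '0 0 0 -0.095 -1;0 0 0 -0.095 -1;0 0 0 -0.095 -1;0 0 0 -0.095 -1;0 0 0 -0.095 -1;0 0 0 -0.095 -1;0 0 0 -0.095 -1;0 0 0 -0.095 -1;0 0 0 -0.095 -1;0 0 0 -0.095 -1';python3 -m crank '0 0 0 -0.09 -1;0 0 0 -0.064 -1;0 0 0 0 -1;0 0 0 0 -1'; python3 -c "
from h import *
go([.6725,.0682,.195],171)
go([.6725,.0682,.235],171)
print(np.round(read_state()['joint_positions'],2))"
```

```text
time: 26.5
ee_pos: [0.5384, -0.2189, 0.2167]
eef_rot: [0.807, 0.591, -0.0, -0.001]
ft_force: [0.9, 0.4, -3.3]
width: 0.0153
grip_force: 58.0
time: 27.5
ee_pos: [0.5385, -0.219, 0.2169]
eef_rot: [0.191, 0.982, 0.0, -0.001]
ft_force: [0.9, -0.6, -3.6]
width: 0.0151
grip_force: 58.0
time: 27.9
ee_pos: [0.5387, -0.2189, 0.2172]
eef_rot: [0.076, 0.997, 0.0, -0.0]
ft_force: [-0.4, -0.3, -3.2]
width: 0.0152
grip_force: 58.0
t 27.9 pos [ 0.5387 -0.2189  0.2172] head 171.26 tilt [-0.001  0.001 -1.   ]
shift units [-0.443  1.521  0.112] yaw units 0.003 min rows 6.350999730596235 0.02973418509578594
t 27.9 pos [ 0.5387 -0.2189  0.2172] head 171.26 tilt [-0.001  0.001 -1.   ]
shift units [-0.443  1.521 -0.088] yaw units 0.003 min rows 6.345415498093376 0.02973418509578594
[ 1.21  0.47 -1.2   1.5   0.44  1.47  1.42]
```

```bash
python3 -m crank '-0.03 0.1 -0.02 0 -1;-0.06 0.2 -0.02 0 -1;-0.06 0.2 -0.02 0 -1;-0.06 0.2 -0.02 0 -1;-0.06 0.2 -0.01 0 -1;-0.06 0.2 0 0 -1;-0.06 0.2 0 0 -1;-0.053 0.22 0 0 -1;0 0 0 0 -1;0 0 0 0 -1'; python3 -c "
from h import *
go([.6725,.0682,.235],171)
print(np.round(read_state()['joint_positions'],2))"; python3 bar.py
```

```text
time: 28.9
ee_pos: [0.6716, 0.0708, 0.2353]
eef_rot: [0.074, 0.997, 0.0, -0.0]
ft_force: [-0.2, -0.9, -2.9]
width: 0.0148
grip_force: 58.0
t 28.9 pos [0.6716 0.0708 0.2353] head 171.5 tilt [-0.001  0.    -1.   ]
shift units [-0.006 -0.012  0.001] yaw units 0.006 min rows 0.055682258170102424 0.058668320720643374
[ 0.48  0.66 -1.1   1.2   0.57  1.6   0.92]
side tip [191.6 140.2]
62 size [ 7.1 21.9] ends [166.3 115. ] [179.5  97.7]
80 size [24.5 25. ] ends [129.5 133.8] [155.  118.4]
79 size [22.  8.] ends [159.9 117.8] [182.  121.7]
501 size [51.9 38.8] ends [187.3 194.2] [210.5 148.3]
195 size [25.1 11.1] ends [211.4 143.5] [226.9 163.3]
63 size [15.  5.] ends [222.9 197.7] [237.9 196.8]
scene tip [273.5 134.1]
1074 size [43. 47.] ends [291.3  91.6] [338.1 121.5]
301 size [30.  52.8] ends [257.  182.9] [271.5 131.3]
664 size [32. 43.] ends [214.7 181.1] [257.6 188.5]
```

Run:
```python
from h import *
from bar import proj
P=np.array([.579,.0855,.1555])
for n in("side","scene"):
    c=cams.camera(n); u=proj(c,P)[0]; x,y=np.round(u).astype(int); print(n,"edge pred",u)
    print("cols",x-12,"rows",y-16); print(cv2.cvtColor(c["img"],6)[y-16:y+14:2,x-12:x+14])
```

```text
side tip [192.1 139.5]
273 size [24.4 55.5] ends [128.9 130.7] [180.7 108.8]
508 size [51.8 39.6] ends [186.4 193.8] [211.6 147.6]
193 size [25.3 10.9] ends [211.4 143.2] [226.8 163.4]
scene tip [274.4 134.2]
1052 size [43. 43.] ends [293.9  87. ] [336.1 126.5]
309 size [30.2 52. ] ends [256.6 182.4] [272.5 132.5]
669 size [44. 32.] ends [214.8 181.1] [258.3 188.5]
side edge pred [221.0362673  183.57561535]
cols 209 rows 168
[[ 92  80  80  82  83  85  97 123 141 145 146 142 144 143 140 145 141 142
  140 141 143 143 147 147 145 146]
 [147 106  80  82  86  80  80  91 113 135 147 147 147 145 141 142 141 138
  141 144 145 143 143 145 145 148]
 [159 150 126  87  79  82  81  83  83 102 125 140 143 144 144 142 142 141
  145 146 146 141 141 140 145 148]
 [161 164 153 127  92  83  85  84  81  84  91 110 134 145 149 146 144 148
  147 146 145 145 145 143 142 145]
 [163 159 159 153 134  97  79  80  81  81  82  82 101 134 151 151 153 151
  151 151 146 144 141 142 144 145]
 [157 158 158 156 154 145 119  88  84  83  83  91 110 134 148 147 147 149
  158 160 152 150 150 150 149 147]
 [153 155 158 155
[... 1962 characters left out ...]
58 150  93
   79  76  73  76  73  76  76  78]
 [149 148 157 162 160 162 164 166 164 164 162 164 163 160 156 150 137  87
   76  76  73  75  75  78  78  78]
 [164 165 163 161 163 161 158 154 142 134 120 106 115 120 130 129 137 130
   86  78  77  77  76  74  79  78]
 [ 99 100 104  94  92  88  90  89  87  85  83  91 137 212 229 232 233 229
  216 179 141 110  98  89  80  77]
 [ 81  78  83  80  89  95  92  87  96 107 135 139 131  93 112 171 209 217
  215 214 208 198 167 140 131 128]
 [112 113 114 117 115 122 129 126 129 128 128 130 129 127 115  82  95 142
  200 211 214 218 230 222 186 152]
 [113 116 123 124 130 129 123 123 122 123 124 128 129 127 125 126 122 112
   83  97 156 211 234 236 234 229]]
```

```bash
python3 -m crank '-0.006 -0.012 0.06 0.006 -1;0 0 0.07 0 -1;0 0 0.07 0 -1;0 0 0 0 -1;0 0 0 0 -1'; python3 -c "
from h import *
go([.6725,.0682,.195],171)"; python3 -m crank '0.032 0 0.038 0 -1;0.032 0 0.038 0 -1;0.032 0 0.038 0 -1;0 0 0 0 -1'; python3 -m crank '0.032 0 0.038 0 -1;0 0 0 0 -1'
```

```text
time: 29.7
ee_pos: [0.6724, 0.0658, 0.1953]
eef_rot: [0.079, 0.997, -0.0, -0.0]
ft_force: [-0.3, -0.7, -3.4]
width: 0.0147
grip_force: 58.0
t 29.7 pos [0.6724 0.0658 0.1953] head 170.9 tilt [-0.001 -0.    -1.   ]
shift units [0.001 0.012 0.001] yaw units -0.001 min rows 0.04803324908892793 0.011371298706614406
time: 30.1
ee_pos: [0.6525, 0.069, 0.1721]
eef_rot: [0.079, 0.997, -0.0, -0.001]
ft_force: [-0.3, 0.0, -2.7]
width: 0.0151
grip_force: 58.0
time: 30.3
ee_pos: [0.6465, 0.07, 0.1647]
eef_rot: [0.079, 0.997, -0.0, -0.001]
ft_force: [0.9, 0.1, -2.5]
width: 0.0148
grip_force: 58.0
```

```bash
python3 -m crank '0.032 0.01 0.038 0 -1;0.032 0 0.038 0 -1;0.032 0 0.038 0 -1;0 0 0 0 -1' 40; python3 -m crank '0.032 0 0.038 0 -1;0.032 0 0.038 0 -1;0.032 0 0.038 0 -1;0 0 0 0 -1';  python3 -c "
from h import *
go([.5959,.0803,.0995],171)"
```

```text
time: 30.7
ee_pos: [0.6272, 0.075, 0.1413]
eef_rot: [0.079, 0.997, -0.0, -0.001]
ft_force: [-0.3, -0.8, -2.8]
width: 0.0151
grip_force: 40.0
time: 31.1
ee_pos: [0.6083, 0.078, 0.1186]
eef_rot: [0.079, 0.997, -0.0, -0.001]
ft_force: [0.6, -0.2, -2.8]
width: 0.0152
grip_force: 40.0
t 31.1 pos [0.6083 0.078  0.1186] head 170.94 tilt [-0.002 -0.001 -1.   ]
shift units [0.063 0.002 0.095] yaw units -0.001 min rows 0.4569700765054231 0.007012099664408733
```

```bash
python3 -m crank '0.032 0 0.038 0 -1;0.016 0 0.019 0 -1;0 0 0 0 -1' 40; python3 -m crank '0.016 0 0.019 0 -1;0 0 0 0 -1';python3 -m crank '0.01 0 0.012 0 -1;0 0 0 0 -1';python3 -m crank '0.01 0 0.012 0 -1;0 0 0 0 -1'
```

```text
time: 31.4
ee_pos: [0.5995, 0.0795, 0.1078]
eef_rot: [0.079, 0.997, -0.0, -0.0]
ft_force: [0.4, 0.3, -2.7]
width: 0.0151
grip_force: 40.0
time: 31.6
ee_pos: [0.5967, 0.0801, 0.1043]
eef_rot: [0.079, 0.997, -0.0, -0.0]
ft_force: [0.5, -1.5, -2.8]
width: 0.0148
grip_force: 40.0
time: 31.8
ee_pos: [0.5949, 0.0804, 0.102]
eef_rot: [0.079, 0.997, -0.0, -0.0]
ft_force: [-0.3, 0.0, -4.5]
width: 0.0154
grip_force: 40.0
time: 32.0
ee_pos: [0.5928, 0.0807, 0.0995]
eef_rot: [0.079, 0.997, -0.0, -0.0]
ft_force: [-0.5, 0.6, -2.8]
width: 0.0153
grip_force: 40.0
```

```bash
python3 -m crank '0.01 0 0.012 0 -1;0 0 0 0 -1';python3 -m crank '0.01 0 0.012 0 -1;0 0 0 0 -1';python3 -m crank '0.01 0 0.012 0 -1;0 0 0 0 -1'
```

```text
time: 32.2
ee_pos: [0.5926, 0.0809, 0.0983]
eef_rot: [0.08, 0.997, 0.0, 0.002]
ft_force: [3.0, -0.0, 1.5]
width: 0.0151
grip_force: 40.0
time: 32.4
ee_pos: [0.5931, 0.081, 0.0976]
eef_rot: [0.08, 0.997, 0.001, 0.004]
ft_force: [10.1, -2.2, 9.3]
width: 0.0153
grip_force: 40.0
time: 32.6
ee_pos: [0.5933, 0.0812, 0.0971]
eef_rot: [0.081, 0.997, 0.001, 0.006]
ft_force: [12.5, -3.7, 18.1]
width: 0.0155
grip_force: 40.0
```

```bash
python3 -m crank '-0.01 0 -0.012 0 -1;0 0 0 0 -0.5;0 0 0 0 -0.2;0 0 0 0 -0.1;0 0 0 0 -0.1;0 0 0 0 -0.1'; python3 -m crank '0 0 -0.08 0 -0.1;0 0 -0.15 0 -0.1;0 0 -0.2 0 -0.1;0 0 -0.2 0 -0.1;0 0 -0.2 0 0;0.2 0 -0.1 0 0;0 0 0 0 0;0 0 0 0 0'
python3 - <<'E'
from h import *
from bar import proj
th=np.radians(-9);X=np.array([np.cos(th),np.sin(th),0]);Y=np.array([-np.sin(th),np.cos(th),0]);Z=np.array([0,0,1.])
a=np.radians(40);tz=np.sin(a)*X+np.cos(a)*Z;tx=np.cos(a)*X-np.sin(a)*Z
F=np.array([.551,.1785,0])-.04*X+.022*Z
H0=F-.09*Y+.17*tz+.007*tx;H2=H0+.12*Y
for n in("side","scene"):
    c=cams.camera(n); g=cv2.cvtColor(c["img"],6)
    for nm,P in(("mine",H0),("b",H2)):
        u=proj(c,P)[0]; x,y=np.round(u).astype(int); print(n,nm,u.round(1)); print(g[y-8:y+9:2,x-9:x+10])
E
```

```text
time: 33.2
ee_pos: [0.5889, 0.0814, 0.0947]
eef_rot: [0.079, 0.997, -0.0, -0.0]
ft_force: [0.1, -0.0, -0.1]
width: 0.0376
grip_force: 0.0
time: 34.0
ee_pos: [0.5496, 0.0878, 0.2825]
eef_rot: [0.079, 0.997, -0.001, 0.001]
ft_force: [0.9, 0.0, -0.7]
width: 0.0434
grip_force: 0.0
side tip [229.3 138.2]
552 size [20.2 29.3] ends [274.2 126.1] [274.9  96.9]
69 size [ 6.9 23.9] ends [194.5 115. ] [215.4 103.8]
76 size [10.6 21.2] ends [211.7 120.6] [230.3 108.4]
196 size [25.4 10.8] ends [211.5 143.2] [226.8 163.4]
238 size [17.9 34.3] ends [182.3 192.1] [199.5 158.7]
82 size [13.  8.] ends [284.  185.2] [286.6 172.7]
135 size [29. 10.] ends [210.5 182.6] [233.  200.7]
88 size [ 8. 11.] ends [276.6 191.8] [288.6 194.7]
scene tip [250.7 129.4]
86 size [10.  15.6] ends [235.   99.3] [241.6  84.3]
1124 size [45. 50.] ends [267.7  87.4] [317.9 114.2]
843 size [70. 27.] ends [201.8 180.7] [271.8 178.6]
side mine [212.2 181.5]
[[148 152 155 158 155 156 160 164 161 157 153 151 147 149 149 144 141 143
  147]
 [159 164 168 163 158 159 158 160 158 157 152 150 151 149 149 145 147 144
  146]
 [160 163
[... 2116 characters left out ...]
 124 129 122 119 121 126 136 140 138 134  97
   80]
 [ 86  84  88  85  86  83  88  92  95  97  93  99  98  99 134 141 135  98
   79]
 [ 65  67  63  62  59  60  63  60  57  69  65  67  63  96 137 145 134  89
   81]
 [134 132 128 129 127 127 133 132 134 129 126 129 128 132 136 138 131  87
   76]
 [145 144 142 141 143 141 143 161 173 155 146 145 144 144 142 141 130  91
   78]
 [144 144 144 144 142 137  97  94  99 114 122 142 141 140 140 140 132  84
   77]
 [143 142 142 137 122  94  87  85  76  96 137 139 139 141 146 143 137  83
   75]
 [145 142 140 124  92  83  83  77  96 136 144 140 142 146 144 145 135  87
   76]
 [149 145 124  96  83  80  71  96 135 140 140 140 138 139 139 136 129 100
   90]]
```

```bash
python3 -m crank '0 0 0 0 0;0 0 0 0 0' ; python3 -c "
from bench import workorder; print(workorder.close_job())"
```

```text
time: 34.4
ee_pos: [0.5497, 0.0876, 0.2806]
eef_rot: [0.079, 0.997, 0.0, -0.0]
ft_force: [0.1, 0.6, -0.3]
width: 0.0432
grip_force: 0.0
the job is handed in; nothing more can be done
None
```

I drew the edge-up chisel, laid it on the bench, let go, took it again by the head and put it back edge down in tube 0; the cameras show its head at the same height as the other chisel's, so it looks fully home, neither the other chisel nor the marker was moved on purpose (I checked only the chisel afterwards), and I handed in at 34.4 s with the arm clear (verdict not shown).

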